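# Photograph a used thermostat housing with its stock tag

### The arm

A 6-joint arm with a two-finger parallel gripper is mounted at the origin on the work surface. World frame = base frame: x ahead of the robot, y to its left, z up, the work surface at z = 0. Lengths are in m, angles in degrees, forces in N, time in s.
With the tool pointing down it reaches from about 0.3 to 0.95 m from the base axis. Payload 3.1 kg.
Tool frame: the origin (TCP) lies between the finger pads; the fingertips stand 17 mm ahead of it and the grasp point (between the pads) lies 2 mm behind it (env.tip_reach is the distance from the TCP to the fingertips, in m); z points along the fingers, y is the direction in which the jaws open and shut (so a half turn about z gives the same grasp; the last joint's range is limited). The gripper opens to 85 mm and grips with 20 to 120 N. Pads are 22 mm wide; open, the fingers measure 114 mm over their backs; the gripper's body (76 mm by 85 mm) begins 54 mm behind the grasp point. The pads swing forward as they close: fully open they stand 13 mm farther back than shut.
Start: joints at [64.704, 17.653, 93.61, -0, 68.738, -3.994], TCP at [0.227, 0.582, 0.248] pointing down, gripper open.
Joint ranges: [-175.34, 175.34], [-45.06, 112.39], [2.9, 150.54], [-68.45, 248.45], [3.09, 151.38], [-168.51, 168.51]. Speed limits (degrees/s): [159.86, 159.86, 180, 180, 180, 180].

### API

Orientations are given as a 3x3 rotation matrix whose columns are the frame's x, y, z axes.
In Python, from bench import get_obs, eyes, job, outline_of, env gives the robot as it stands.
- The arm moves only by the tool play_rows, never from a script. Its argument "steps" is a list of rows, each an object of numbers: "gripper": the finger opening in m, from 0 to 0.0854; "x", "y", "z": the shift along the world's x, y, z in m; "turn": the turn about the world's z in rad. A call has 1 to 10 rows; each row is the pose to reach, as a shift and turn from the pose commanded when the call began; what a row does not reach only later rows make up. A row lasts 1/8 s, in which the tool goes at most 62.5 mm and 10.7 degrees, less where a joint would pass 70% of its speed; a pose out of reach is approached as far as the arm can. A call with a gripper value outside its range is refused whole. The fingers move at their own pace and stop on an object; "grip_force" is the grip in N (left out, the last holds). Time passes only in rows, so rows that repeat a pose let the fingers close. It gives the time, the measured TCP pose, the force and the opening at its end, in the units of the state.
- get_obs(): the state, without advancing time (a new reading comes with each control period).
- eyes.capture(name): name is "scene" or "side" or "wrist"; returns a dict with "frame" (384x512x3 uint8, red, green, blue), "K" (3x3 intrinsics, pixels), "world_from_camera" (4x4, takes a point from camera to world coordinates). Camera axes: x right, y up, looking along -z (the intrinsics and any distortion apply to the point x, -y, -z); pixel columns grow to the right and rows downward; lengths in m; the calibration is good to about 2 mm. The wrist camera is an equidistant fisheye: a pixel r from the principal point sees the ray r / f radians off the axis. A picture is of the moment at which its call begins. There is no depth.
- job.finish_job(): hands the job in, once; it reports no verdict.
Trained networks look in a picture, given as the dict that the camera call returned (one of the last four; its "shot" number tells which), for a name from the list of things; names that differ only in an ending like _2 or _b are one class to them, and where a whole thing is asked for, a point or a joint stands for the part that bears it (a point fixed in the world has none). Each returns a list of dicts, best first, with "p" (0 to 1); they miss things now and then, are a little off and sometimes report something else, mostly with a low value. They report only what shows in the picture. A call takes as long as a camera call. They do not tell look-alikes from the thing itself.
- outline_of(picture, target): "region" (384x512 bool, what is visible of it) and "position" ([column, row] in pixels, amid what is visible of it).
The state is a dict: "t": time; "joint_pos": joint angles; "joint_vel": joint speeds; "effort": joint torques, N m; "tcp_pos": TCP position; "ee_rot": TCP orientation; "ft_force": force on the tool from outside, world axes, zero at the start; "wrist_torque": the same for the moment, N m; "finger_gap": finger opening in m.
Only numpy, scipy, OpenCV 4.12 (cv2) and the standard library are available. Lean on these libraries where they do the work, as an engineer would, in place of code of your own. Each camera call takes 0.05 s, during which the arm holds its last target. There are 200 camera calls.

### The job

Record a used part for stock: first take the yellow tag out of the rack and hang it by its hole on the peg of the steel stand, and let go of it. Then pick up the aluminium thermostat housing with the yellow paint mark and hold it up to the inspection camera: the middle of its square flange on the lens's line of sight and 15 cm in front of the lens, the flange facing the lens squarely and not rolled (same way up as it stood). Finish while holding it still there in the air; leave the blue tag, the rusty elbows and the camera's aim undisturbed.

Things in the scene. Friction and masses are not known exactly. Their poses are not given: they have to be found in the camera images.
- yellow_tag: yellow plastic stock tag, 60 mm wide (y), 8 mm thick (x), 100 mm tall (z), 60 g; through hole 25 mm across along x, centred 62 mm above its lower edge (38 mm below the top). Origin: middle of its lower edge. Front and back alike. Stands upright in a rack slot, lowest 16 mm in it. The rack may hold it in the left or the right slot
- yellow_tag_hole (a point): centre of the yellow tag's hole, in mid thickness
- blue_tag: blue plastic stock tag, same shape as the yellow one, in the other slot; leave it alone. 60 mm wide (y), 8 mm thick (x), 100 mm tall (z), 60 g; through hole 25 mm across along x, centred 62 mm above its lower edge (38 mm below the top). Origin: middle of its lower edge. Front and back alike. Stands upright in a rack slot, lowest 16 mm in it
- rack: wooden tag rack, fixed, 60 mm (x) by 220 mm (y), 24 mm tall, two slots 10.5 mm wide along its y, 16 mm deep, slot floor 8 mm above the table, slot middles at y = +-53.5 mm. Tags are drawn straight up. Origin: centre of its underside
- peg_stand: steel stand, fixed: base plate 100 x 100 x 12 mm and a square upright post 24 mm thick, 187 mm tall, from whose face towards the robot side (its -x) the peg sticks out. Origin: foot of the post's axis at table level. Its yaw is that of the whole stand
- peg: round steel peg 8 mm thick, 61 mm of it free, rising 0.26 rad (15 degrees) towards its tip. Origin: centre of its root, 1 mm inside the post's face, 170 mm above the table (17 mm below the post's top). Its x runs along the peg from root to tip, y is level, z nearly up. A tag hung midway along stays there
- housing: aluminium thermostat housing, yellow paint square on top, 0.25-0.5 kg, standing upright on the mat. Block 40 (x) by 36 (y) mm, 86 tall, flat sides to grip from above along y; foot 60 across, 8 thick; on +x a 64 mm square flange 8 thick, face 40 from the axis, 18 to 82 above the underside, black bore in its middle; on -x a spigot 22 across, reaching 45. Origin: centre of the underside, z up
- housing_bore (a point): centre of the housing's flange face (middle of the bore): 40 mm along x and 50 mm up z from the housing's origin
- housing_spigot (a point): end of the housing's spigot: -45 mm along x and 50 mm up z from the housing's origin
- elbow1: dark rusty exhaust elbow casting, about 90 mm tall, round foot 64 mm across, a 56 mm square flange on its side reaching 34 mm from the foot's centre (its x). Origin: centre of its underside. It stands on the mat and is to be left alone
- elbow2: lighter brown exhaust elbow casting, about 90 mm tall, round foot 64 mm across, a 56 mm square flange on its side reaching 34 mm from the foot's centre (its x). Origin: centre of its underside. It stands on the mat and is to be left alone
- mat: black rubber mat, fixed, 300 x 340 x 4 mm; the housing and the two elbows stand on it. Origin: centre of its underside
- camera_stand: camera stand, fixed: base plate 110 x 120 x 14 mm, round column 22 mm thick, fork at the top up to 292 mm. Origin: centre of its foot at table level, below the camera's tilt axis. Its x points level to the side the camera looks to
- camera: black inspection camera, 66 x 58 x 54 mm, with a grey barrel and an orange ring at the lens, held in a stiff tilting joint (moved only by a knock), looking 0.25 to 0.5 rad downward. Origin: on the tilt axis, 280 mm above the table, on the line of sight. Its x axis is the line of sight, outward from the lens; y is level
- camera_lens (a point): middle of the lens's front glass, 58 mm along the camera's x axis from its origin
Not all that is in view belongs to the job. Several things look just like the housing: the one meant starts farthest to the robot's left.

How it is judged:
By the outcome, as a careful person would: the job done as asked, in the order asked, and still so for the second after the job is handed in, while the arm keeps its last pose, push and grip.
It also fails if it takes over 58 s, if anything falls off the work surface, if the arm or the gripper's body presses on something with over 40 N, if the wrist force passes 120 N, or if a joint passes its speed limit or range.

## Working session

There is one attempt and no reset: what is moved stays moved. The work goes in short steps, Python scripts to look and compute and a tool call to move; the robot and the scene stay as the last step left them, time stands still between calls to the robot, and variables do not carry over. Pictures are saved under pics/ and viewed, about 8 in all and at most 12, crops included, and the job is handed in when it is done.

Besides the shell and the picture viewer there is one more tool, called by a JSON object that holds its "op" and its "data". play_rows: Moves the arm, as the interface text tells. Its arguments: {"type":"object","properties":{"steps":{"type":"array","items":{"type":"object","properties":{"gripper":{"type":"number"},"x":{"type":"number"},"y":{"type":"number"},"z":{"type":"number"},"turn":{"type":"number"}}}},"grip_force":{"type":"number"}},"required":["steps"]}

```bash
mkdir -p pics; ls
python3 - <<'E'
from bench import get_obs, eyes, outline_of, env
import cv2,numpy as np,pickle
o=get_obs(); print(o['t'],o['tcp_pos'],o['ee_rot'],o['finger_gap'],env.tip_reach)
for n in ["scene","side"]:
    c=eyes.capture(n); pickle.dump(c,open(n+'0.pkl','wb'))
    print(n,c['K'].tolist(),np.round(c['world_from_camera'],3).tolist(),[k for k in c])
    cv2.imwrite(f'pics/{n}0.png',cv2.resize(c['frame'][:,:,::-1],(800,600),interpolation=cv2.INTER_CUBIC))
    for t in ['yellow_tag','yellow_tag_hole','blue_tag','rack','peg_stand','peg','housing','housing_bore','housing_spigot','elbow1','elbow2','camera_stand','camera','camera_lens','mat']:
        print(n,t,[(round(d['p'],2),np.round(d['position'],1).tolist()) for d in outline_of(c,t)])
E
```

```text
pics
0.0 [0.22675338 0.58156296 0.24702785] [[-9.31680901e-01  3.63276405e-01 -9.75967680e-04]
 [ 3.63277691e-01  9.31678465e-01 -2.13453762e-03]
 [ 1.33860917e-04 -2.34325522e-03 -9.99997246e-01]] 0.08534823563568952 0.017
scene [[372.75562987898, 0.0, 257.4532074100676], [0.0, 372.75562987898, 188.07755501626397], [0.0, 0.0, 1.0]] [[-0.287, -0.605, 0.743, 1.348], [0.958, -0.182, 0.221, 0.254], [0.001, 0.775, 0.632, 0.836], [0.0, 0.0, 0.0, 1.0]] ['frame', 'K', 'world_from_camera', 'shot']
scene yellow_tag [(0.65, [210.1, 178.9]), (0.58, [193.4, 180.9]), (0.28, [362.2, 222.5])]
scene yellow_tag_hole [(0.65, [210.5, 175.5]), (0.44, [303.4, 208.9])]
scene blue_tag [(0.52, [185.5, 172.0])]
scene rack [(0.58, [217.1, 187.8])]
scene peg_stand [(0.81, [158.4, 212.1]), (0.65, [193.1, 197.6])]
scene peg [(0.52, [161.7, 170.4]), (0.29, [182.9, 172.0])]
scene housing [(0.84, [359.5, 218.3]), (0.8, [309.5, 308.7]), (0.65, [226.0, 228.2]), (0.58, [319.8, 182.1])]
scene housing_bore [(0.93, [317.5, 180.4]), (0.81, [306.2, 308.3]), (0.73, [360.5, 221.9]), (0.71, [227.1, 226.9])]
scene housing_spig
[... 955 characters left out ...]
side peg [(0.52, [276.7, 292.3])]
side housing [(0.94, [272.5, 178.4]), (0.88, [294.1, 245.3]), (0.72, [171.6, 200.2]), (0.58, [141.3, 242.8])]
side housing_bore [(0.94, [291.1, 244.7]), (0.76, [169.6, 200.1]), (0.73, [143.1, 243.3]), (0.63, [271.1, 175.3])]
side housing_spigot [(0.95, [291.1, 239.0]), (0.91, [140.5, 243.7]), (0.71, [273.7, 177.6]), (0.55, [168.7, 197.1]), (0.28, [209.3, 221.0])]
side elbow1 [(0.88, [201.3, 226.6]), (0.81, [221.7, 196.5])]
side elbow2 [(0.88, [201.3, 226.6]), (0.81, [221.7, 196.5])]
side camera_stand [(0.69, [337.5, 177.7])]
side camera [(0.88, [338.4, 148.0])]
side camera_lens [(0.62, [339.8, 144.6])]
side mat [(0.68, [353.5, 248.4]), (0.6, [213.6, 222.1])]
```

View pics/scene0.png

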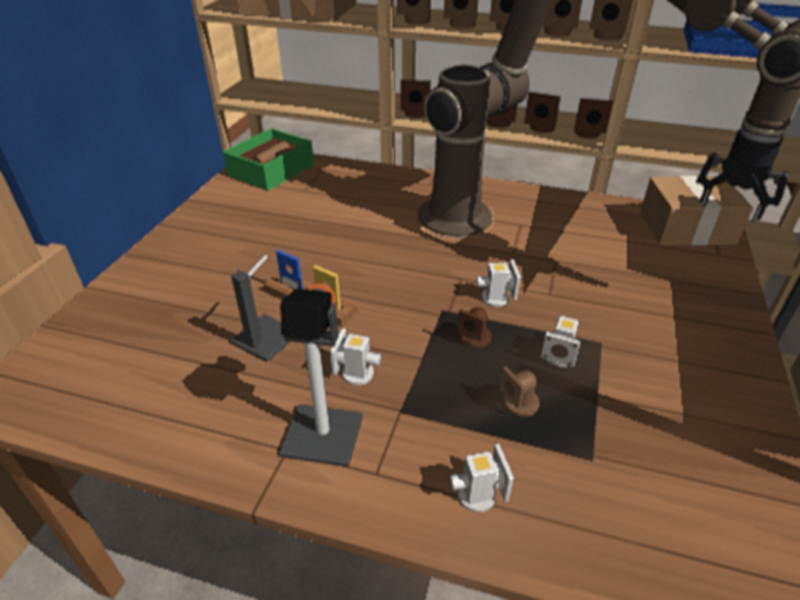

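View pics/side0.png

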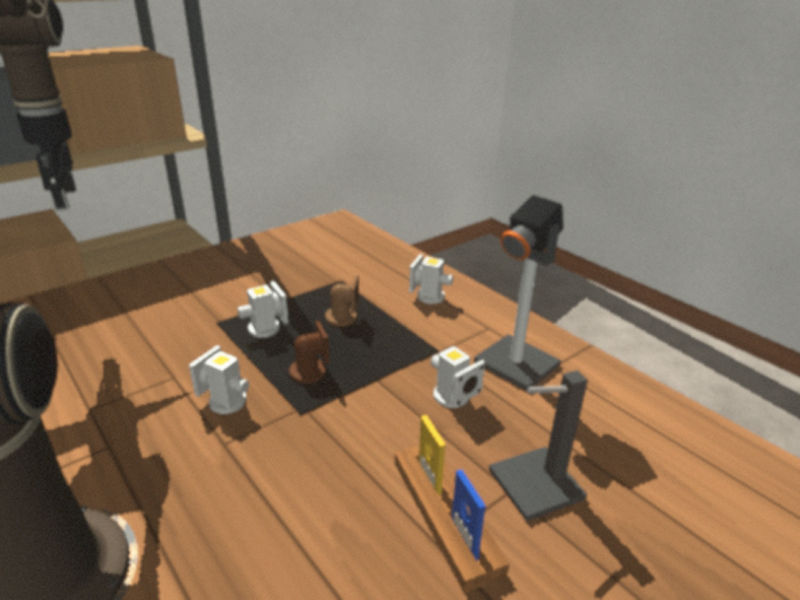

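The scene view shows four housing look-alikes: px 800-scale (565,340) on the mat, (480,480), (355,358) and (500,282). The one on the mat appears farthest right in the scene image, which is the robot's left; I'll check that with positions. Yellow tag (326,286), blue (289,268), stand (250,310), camera (307,315). The side view shows the same layout.

```bash
cat > h.py <<'E'
import numpy as np,cv2,pickle
from scipy.optimize import minimize
def proj(c,P):
    P=np.atleast_2d(P); W=np.linalg.inv(c['world_from_camera']); p=P@W[:3,:3].T+W[:3,3]
    q=np.c_[p[:,0],-p[:,1],-p[:,2]]; K=c['K']
    return np.c_[K[0,0]*q[:,0]/q[:,2]+K[0,2],K[1,1]*q[:,1]/q[:,2]+K[1,2]]
def ray(c,uv):
    K=c['K']; d=np.array([(uv[0]-K[0,2])/K[0,0],-(uv[1]-K[1,2])/K[1,1],-1.]); T=c['world_from_camera']
    d=T[:3,:3]@d; return T[:3,3],d/np.linalg.norm(d)
def tri(cs,uvs):
    A=np.zeros((3,3));b=np.zeros(3)
    for c,uv in zip(cs,uvs):
        o,d=ray(c,uv);M=np.eye(3)-np.outer(d,d);A+=M;b+=M@o
    return np.linalg.solve(A,b)
def onz(c,uv,z):
    o,d=ray(c,uv); return o+d*(z-o[2])/d[2]
def box(x0,x1,y0,y1,z0,z1): return np.array([[x,y,z] for x in(x0,x1) for y in(y0,y1) for z in(z0,z1)],float)
def cyl(r,a0,a1,ax='z',off=(0,0,0),n=20):
    t=np.linspace(0,2*np.pi,n,endpoint=False);P=[]
    for a in(a0,a1):
        for s in t:
            u,v=r*np.cos(s),r*np.sin(s);P.append((u,v,a) if ax=='z' else (a,u,v))
    return np.array(P)+off
HOUSING=[box(-.02,.02,-.018,.018,0,.086),cyl(.03,0,.008),box(.032,.040,-.032,.032,.018,.082),cyl(.011,-.045,.04,'x',(0,0,.05))]
c15,s15=np.cos(.26),np.sin(.26)
PEG=cyl(.004,0,.062,'x')@np.array([[-c15,0,s15],[0,-1,0],[s15,0,c15]])+np.array([-.011,0,.17])
STAND=[box(-.05,.05,-.05,.05,0,.012),box(-.012,.012,-.012,.012,0,.187),PEG]
RACK=[box(-.03,.03,-.11,.11,0,.024)]+[box(-.004,.004,s*.0535-.03,s*.0535+.03,.008,.108) for s in(-1,1)]
CSTAND=[box(-.055,.055,-.06,.06,0,.014),cyl(.011,0,.26)]
def place(parts,x,y,yaw,z=0,pitch=0):
    c,s=np.cos(yaw),np.sin(yaw);R=np.array([[c,-s,0],[s,c,0],[0,0,1]])
    return [p@R.T+[x,y,z] for p in parts]
S=3
def sil(c,parts):
    m=np.zeros((384*S,512*S),np.uint8)
    for p in parts:
        q=cv2.convexHull(((proj(c,p)+.5)*S-.5).astype(np.float32)); cv2.fillConvexPoly(m,np.round(q*16).astype(np.int32),1,shift=4)
    return cv2.resize(m.astype(np.float32),(512,384),interpolation=cv2.INTER_AREA)
def fit(cs,regs,parts,x0,z=0,ign=None,steps=(.01,.01,.15)):
    def f(v):
        t=0
        for i,(c,r) in enumerate(zip(cs,regs)):
            m=sil(c,place(parts,v[0],v[1],v[2],z)); w=1 if ign is None or ign[i] is None else ~ign[i]
            t+=(np.abs(m-r)*w).sum()/r.sum()
        return t
    sx=np.array([x0]+[np.array(x0)+np.eye(3)[i]*steps[i] for i in range(3)])
    r=minimize(f,x0,method='Nelder-Mead',options=dict(initial_simplex=sx,xatol=1e-4,fatol=1e-5,maxiter=300)); return r.x,r.fun
def fityaw(cs,regs,parts,xy,z=0,n=8,**k):
    return min((fit(cs,regs,parts,[*xy,a],z,**k) for a in np.arange(n)*2*np.pi/n),key=lambda t:t[1])
E
cat > m1.py <<'E'
from h import *
from bench import eyes,outline_of
cs=[eyes.capture(n) for n in("scene","side")]; pickle.dump(cs,open('cs.pkl','wb'))
def reg(c,t,uv,tol=12):
    d=[o for o in outline_of(c,t) if np.hypot(*(np.array(o['position'])-uv))<tol]; return d[0]['region'] if d else None
R={}
for n,t,a,b in [('H','housing',(359,218),(171.6,200)),('H2','housing',(309,308),(272,178)),('H3','housing',(226,228),(294,245)),('H4','housing',(320,182),(141,243)),('stand','peg_stand',(158,212),(352,303)),('rack','rack',(217,188),(290,339)),('Y','yellow_tag',(210,179),(274,289)),('B','blue_tag',(185,172),(300,325)),('cst','camera_stand',(200,259),(337,177)),('cam','camera',(193,201),(338,148)),('e1','elbow1',(302.5,208.8),(201.3,226.6)),('e2','elbow1',(332,250),(221.7,196.5)),('lens','camera_lens',(194,198),(340,144.6))]:
    R[n]=[reg(cs[0],t,a),reg(cs[1],t,b)]; print(n,[None if r is None else (int(r.sum())) for r in R[n]])
pickle.dump(R,open('R.pkl','wb'))
cen=lambda r:np.argwhere(r).mean(0)[::-1]
for n in('H','H2','H3','H4','e1','e2','lens'):
    if all(r is not None for r in R[n]): print(n,tri(cs,[cen(r) for r in R[n]]).round(3))
E
python3 m1.py
```

```text
H [569, 761]
H2 [1104, 602]
H3 [764, 912]
H4 [583, 1071]
stand [1057, 2662]
rack [353, 2233]
Y [236, 564]
B [308, 731]
cst [3244, 2934]
cam [1001, 1012]
e1 [402, 666]
e2 [567, 514]
lens [993, 984]
H [0.472 0.319 0.043]
H2 [0.814 0.226 0.04 ]
H3 [ 0.628 -0.058  0.042]
H4 [0.312 0.171 0.041]
e1 [0.468 0.145 0.034]
e2 [0.615 0.257 0.036]
lens [ 0.769 -0.062  0.277]
```

Housing y positions: 0.319 (on the mat), 0.226, -0.058 and 0.171. The mat one is farthest left, so it is the target. Now I'll fit poses from the outlines.

```bash
cat > m2.py <<'E'
from h import *
cs=pickle.load(open('cs.pkl','rb'));R=pickle.load(open('R.pkl','rb'))
res={}
res['H']=fityaw(cs,R['H'],HOUSING,(.472,.319),z=.004)
st=[r for r in R['stand']]; cam=[R['cst'][i]|R['cam'][i] for i in(0,1)]
dil=lambda m:cv2.dilate(m.astype(np.uint8),np.ones((3,3)))>0
i1=np.argwhere(R['stand'][1]).mean(0)[::-1]
xy=tri(cs,[np.argwhere(r).mean(0)[::-1] for r in st])[:2]; print('stand0',xy)
res['S']=fityaw(cs,st,STAND,xy,ign=[dil(cam[0]|R['Y'][0]|R['rack'][0]|R['B'][0]),None])
rk=[R['rack'][i]|R['Y'][i]|R['B'][i] for i in(0,1)]
xy=tri(cs,[np.argwhere(R['Y'][i]|R['B'][i]).mean(0)[::-1] for i in(0,1)])[:2]; print('rack0',xy)
res['R']=fityaw(cs,rk,RACK,xy,ign=[dil(cam[0]|R['H3'][0]),None])
xy=onz(cs[1],(337,230),0)[:2]; print('c0',xy)
res['C']=fityaw(cs,[R['cst'][i] for i in(0,1)],CSTAND,xy,ign=[dil(R['cam'][0]),dil(R['cam'][1])])
for k,v in res.items(): print(k,v[0].round(4),round(v[1],3))
pickle.dump(res,open('res.pkl','wb'))
parts=dict(H=place(HOUSING,*res['H'][0],.004),S=place(STAND,*res['S'][0]),R=place(RACK,*res['R'][0]),C=place(CSTAND,*res['C'][0]))
def hull(im,c,P,col,ox,oy,s):
    for p in P:
        q=cv2.convexHull((((proj(c,p)+.5-[ox,oy])*s)).astype(np.float32)); cv2.polylines(im,[np.round(q).astype(int)],True,col,1,cv2.LINE_AA)
out=[]
for c,(ox,oy,w,h) in zip(cs,[(140,140,270,160),(140,110,270,270)]):
    s=800/270 if h==160 else 2.0
    im=cv2.resize(c['frame'][oy:oy+h,ox:ox+w,::-1],None,fx=s,fy=s,interpolation=cv2.INTER_CUBIC)
    for k,col in zip('HSRC',[(0,0,255),(0,255,0),(255,255,0),(255,0,255)]): hull(im,c,parts[k],col,ox,oy,s)
    cv2.imwrite(f'pics/fit{len(out)}.png',im); out.append(im)
E
python3 m2.py
```

```text
stand0 [ 0.59393248 -0.27852753]
rack0 [ 0.4442977  -0.23723708]
c0 [ 0.80737309 -0.06309704]
H [0.4655 0.3196 6.1662] 0.155
S [ 0.6021 -0.2848  5.6161] 0.722
R [ 0.4496 -0.2284  2.8499] 0.136
C [ 0.7826 -0.0584  0.1029] 0.197
```

View pics/fit0.png

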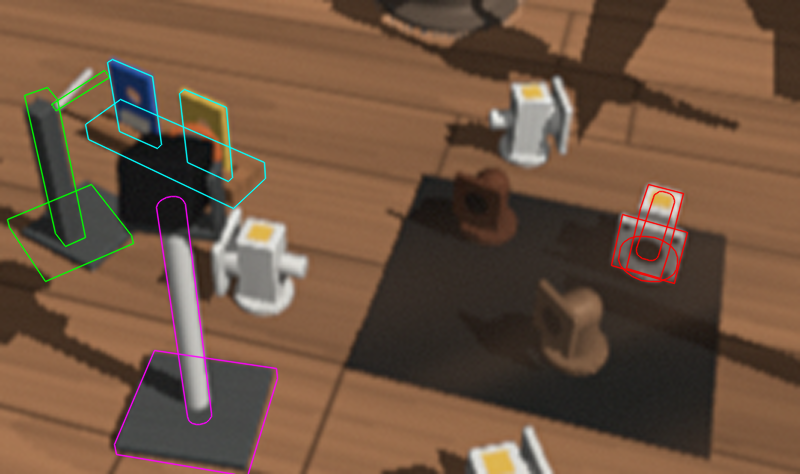

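View pics/fit1.png

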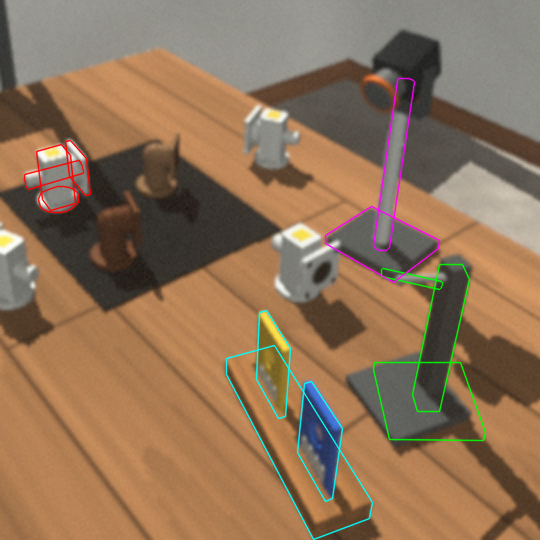

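The housing and rack fits lie well on the image. The peg stand's fit is off because its post isn't central on the base plate. I'll refit it with a free base offset, and fit the camera from the orange ring plus the body.

```bash
cat > m3.py <<'E'
from h import *
cs=pickle.load(open('cs.pkl','rb'));R=pickle.load(open('R.pkl','rb'));res=pickle.load(open('res.pkl','rb'))
dil=lambda m:cv2.dilate(m.astype(np.uint8),np.ones((3,3)))>0
ig=dil(R['cst'][0]|R['cam'][0]|R['Y'][0]|R['rack'][0]|R['B'][0])
best=None
for dx in np.arange(-.06,.061,.01):
    P=[STAND[0]+[dx,0,0]]+STAND[1:]
    for a in np.arange(8)*np.pi/4:
        r=fit(cs,R['stand'],P,[.60,-.285,a],ign=[ig,None])
        if best is None or r[1]<best[2]: best=(dx,r[0],r[1])
print('stand',best)
P=[STAND[0]+[best[0],0,0]]+STAND[1:]
res['S']=best[1:]
# camera: pose x,y,yaw,tilt ; body box (x -.033+b .. ) + barrel
def cam(x,y,yaw,t,b):
    c,s=np.cos(t),np.sin(t); Rt=np.array([[c,0,s],[0,1,0],[-s,0,c]])
    return place([box(b-.033,b+.033,-.029,.029,-.027,.027)@Rt.T,cyl(.019,.0,.058,'x')@Rt.T],x,y,yaw,.28)
def f(v):
    t=0
    for c,r,g in zip(cs,R['cam'],R['cst']):
        m=np.abs(sil(c,cam(*v))-r); t+=(m*~(g&~r)).sum()/r.sum()
    return t
C=res['C'][0]; bb=None
for a in(np.pi,np.pi*.75,np.pi*1.25):
    x0=[C[0],C[1],a,.37,-.01]; sx=np.array([x0]+[np.array(x0)+np.eye(5)[i]*[.005,.005,.15,.1,.01][i] for i in range(5)])
    r=minimize(f,x0,method='Nelder-Mead',options=dict(initial_simplex=sx,maxiter=500)); print(r.x.round(4),r.fun)
    if bb is None or r.fun<bb.fun: bb=r
res['cam']=(bb.x,bb.fun)
for c in cs:
    h=cv2.cvtColor(c['frame'],cv2.COLOR_RGB2HSV); o=(h[...,0]<13)&(h[...,1]>190)&(h[...,2]>110); o&=dil(dil(R['cam'][0 if c is cs[0] else 1]))
    ys,xs=np.nonzero(o); print('ring',len(xs),xs.mean() if len(xs) else 0,ys.mean() if len(xs) else 0, 'model', proj(c,cam(*bb.x)[1][20:].mean(0)))
pickle.dump(res,open('res.pkl','wb'))
def hull(im,c,P,col,ox,oy,s):
    for p in P:
        q=cv2.convexHull((((proj(c,p)+.5-[ox,oy])*s)).astype(np.float32)); cv2.polylines(im,[np.round(q).astype(int)],True,col,1,cv2.LINE_AA)
im=[]
for c,(ox,oy) in zip(cs,[(130,140),(290,110)]):
    s=4.;i=cv2.resize(c['frame'][oy:oy+150 if c is cs[0] else oy+230,ox:ox+100,::-1],None,fx=s,fy=s,interpolation=cv2.INTER_CUBIC)
    hull(i,c,place(P,*res['S'][0]),(0,255,0),ox,oy,s); hull(i,c,cam(*bb.x),(255,0,255),ox,oy,s); im.append(i[:600] if len(i)<=600 else cv2.resize(i,(0,0),fx=1,fy=600/len(i)))
cv2.imwrite('pics/fit2.png',np.hstack(im))
E
python3 m3.py
```

```text
stand (np.float64(-0.029999999999999992), array([ 0.6165483 , -0.27692533,  6.02959299]), np.float64(0.18754615705410865))
[ 7.7530e-01 -5.8700e-02  3.2444e+00  3.8860e-01 -1.3000e-03] 0.14460178006250923
[ 0.7865 -0.0779  2.1278  0.2007  0.0202] 0.3540529510321752
[ 7.7520e-01 -6.0200e-02  4.1059e+00  3.8320e-01  9.0000e-04] 0.3720325568888058
ring 0 0 0 model [[205.15406596 192.85143073]]
ring 0 0 0 model [[327.73781925 157.81630963]]
```

View pics/fit2.png

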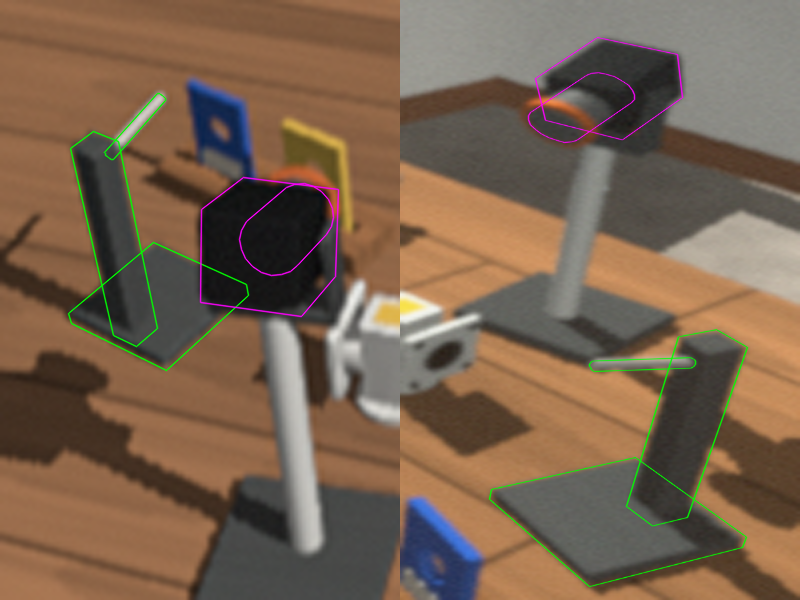

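Good stand fit: the peg lies on the image in both views. Now I'll go above the yellow tag, in the far slot at about (0.465, -0.177), with the jaws across its thickness.

{"op": "play_rows", "data": {"steps": [{"x": 0.018,"y": -0.058,"z": 0,"turn": -0.149},{"x": 0.036,"y": -0.117,"z": 0,"turn": -0.298},{"x": 0.055,"y": -0.175,"z": 0,"turn": -0.447},{"x": 0.073,"y": -0.233,"z": 0,"turn": -0.596},{"x": 0.092,"y": -0.292,"z": 0,"turn": -0.745},{"x": 0.11,"y": -0.35,"z": 0,"turn": -0.894},{"x": 0.128,"y": -0.408,"z": 0,"turn": -1.043},{"x": 0.147,"y": -0.467,"z": 0,"turn": -1.192},{"x": 0.165,"y": -0.525,"z": 0,"turn": -1.341},{"x": 0.183,"y": -0.583,"z": 0,"turn": -1.49}]}}

```text
validation failed for argument at $.st...
```

{"op": "play_rows", "data": {"steps": [{"x": 0.018,"y": -0.058},{"x": 0.036,"y": -0.117},{"x": 0.055,"y": -0.176,"gripper": 0.05},{"x": 0.055,"y": -0.176,"gripper": 0.05}]}}

```text
validation failed for argument at $.st...
```

Run:
```python
from h import *
from bench import *
o=get_obs(); print(o['t'],o['tcp_pos'].round(4) if hasattr(o['tcp_pos'],'round') else o['tcp_pos'],np.degrees(np.arctan2(o['ee_rot'][1][1],o['ee_rot'][0][1])),o['finger_gap'],o['joint_pos'])
c=eyes.capture('wrist'); pickle.dump(c,open('w1.pkl','wb'));print(c['K'].tolist(),c['world_from_camera'].round(3).tolist())
cv2.imwrite('pics/w1.png',cv2.resize(c['frame'][:,:,::-1],(800,600)))
for t in['yellow_tag','yellow_tag_hole','peg','camera','camera_lens']: print(t,[(round(d['p'],2),np.round(d['position'],1).tolist()) for d in outline_of(c,t)])
```

```text
3.0 [0.2271 0.5823 0.2482] 68.69979625040274 0.08514091694749826 [ 6.47032299e+01  1.76565054e+01  9.36107520e+01 -3.30130553e-03
  6.87372535e+01 -3.99536916e+00]
[[297.3186396354542, 0.0, 256.2895645378311], [0.0, 297.3186396354542, 198.44290962344098], [0.0, 0.0, 1.0]] [[0.363, -0.88, -0.306, 0.149], [0.932, 0.343, 0.12, 0.613], [-0.001, -0.329, 0.944, 0.374], [0.0, 0.0, 0.0, 1.0]]
yellow_tag [(0.79, [13.9, 375.8])]
yellow_tag_hole [(0.64, [11.7, 374.7])]
peg []
camera []
camera_lens []
```

View pics/w1.png

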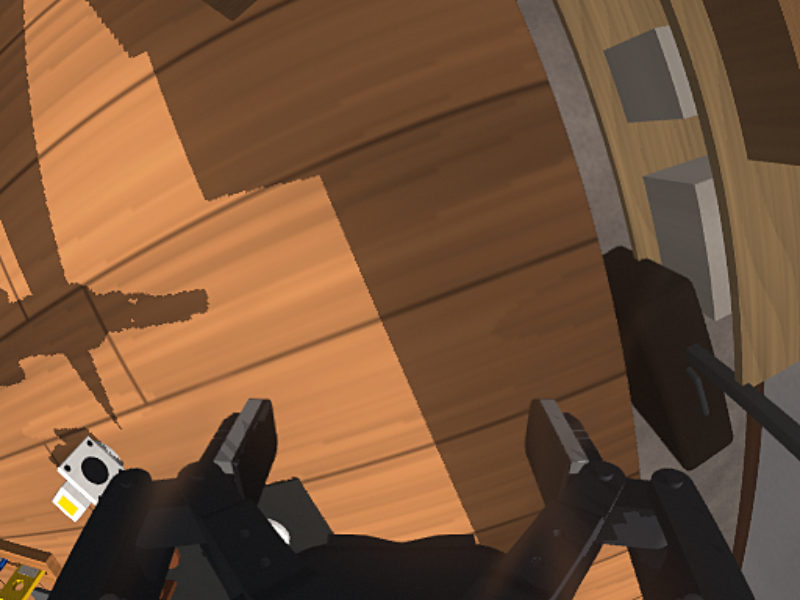

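The wrist view (parked, arm unmoved) shows only table, and both move calls were refused, so nothing has moved. I'll send full rows.

{"op": "play_rows", "data": {"steps": [{"gripper": 0.085,"x": 0.018,"y": -0.058,"z": 0.0,"turn": -0.149},{"gripper": 0.085,"x": 0.036,"y": -0.117,"z": 0.0,"turn": -0.298},{"gripper": 0.085,"x": 0.055,"y": -0.175,"z": 0.0,"turn": -0.447},{"gripper": 0.085,"x": 0.073,"y": -0.233,"z": 0.0,"turn": -0.596},{"gripper": 0.085,"x": 0.092,"y": -0.292,"z": 0.0,"turn": -0.745},{"gripper": 0.085,"x": 0.11,"y": -0.35,"z": 0.0,"turn": -0.894},{"gripper": 0.085,"x": 0.128,"y": -0.408,"z": 0.0,"turn": -1.043},{"gripper": 0.085,"x": 0.147,"y": -0.467,"z": 0.0,"turn": -1.192},{"gripper": 0.085,"x": 0.165,"y": -0.525,"z": 0.0,"turn": -1.341},{"gripper": 0.085,"x": 0.183,"y": -0.583,"z": 0.0,"turn": -1.49}]}}

```text
t: 4.55
tcp_pos: [0.4106, -0.0027, 0.2489]
ee_rot: [[0.292, 0.956, 0.002], [0.956, -0.292, 0.0], [0.001, 0.002, -1.0]]
ft_force: [0.9, 0.2, -0.9]
finger_gap: 0.0855
```

{"op": "play_rows", "data": {"steps": [{"gripper": 0.05,"x": 0.018,"y": -0.058,"z": 0.0,"turn": 0.0},{"gripper": 0.05,"x": 0.036,"y": -0.117,"z": 0.0,"turn": 0.0},{"gripper": 0.05,"x": 0.055,"y": -0.175,"z": -0.02,"turn": 0.0},{"gripper": 0.05,"x": 0.055,"y": -0.175,"z": -0.02,"turn": 0.0}]}}

```text
t: 5.05
tcp_pos: [0.4651, -0.179, 0.2269]
ee_rot: [[0.292, 0.957, -0.002], [0.957, -0.292, 0.0], [-0.0, -0.002, -1.0]]
ft_force: [-0.5, -0.3, -0.1]
finger_gap: 0.0501
```

```bash
cat >> h.py <<'E'
def fproj(c,P):
    P=np.atleast_2d(P); W=np.linalg.inv(c['world_from_camera']); p=P@W[:3,:3].T+W[:3,3]
    q=np.c_[p[:,0],-p[:,1],-p[:,2]]; r=np.hypot(q[:,0],q[:,1]);th=np.arctan2(r,q[:,2]);k=th/np.maximum(r,1e-9)
    return np.c_[c['K'][0,0]*q[:,0]*k+c['K'][0,2],c['K'][1,1]*q[:,1]*k+c['K'][1,2]]
def fray(c,uv):
    K=c['K'];a=np.array([(uv[0]-K[0,2])/K[0,0],(uv[1]-K[1,2])/K[1,1]]);th=np.hypot(*a);d=np.r_[a/th*np.sin(th),np.cos(th)]
    T=c['world_from_camera'];return T[:3,3],T[:3,:3]@(d*[1,-1,-1])
def fonz(c,uv,z):
    o,d=fray(c,uv);return o+d*(z-o[2])/d[2]
def fhull(im,c,P,col,s):
    E=[(0,1),(2,3),(4,5),(6,7),(0,2),(1,3),(4,6),(5,7),(0,4),(1,5),(2,6),(3,7)]
    for p in P:
        if len(p)==8:
            for i,j in E:
                q=((fproj(c,np.linspace(p[i],p[j],12))+.5)*s).astype(int);cv2.polylines(im,[q],False,col,1,cv2.LINE_AA)
        else:
            q=((fproj(c,p)+.5)*s).astype(int);n=len(p)//2
            cv2.polylines(im,[q[:n]],True,col,1,cv2.LINE_AA);cv2.polylines(im,[q[n:]],True,col,1,cv2.LINE_AA)
E
python3 - <<'E'
from h import *
from bench import *
res=pickle.load(open('res.pkl','rb'))
o=get_obs(); print(o['t'],np.round(o['tcp_pos'],4),np.degrees(np.arctan2(o['ee_rot'][1][1],o['ee_rot'][0][1])),o['finger_gap'],np.round(o['joint_pos'],1))
c=eyes.capture('wrist'); pickle.dump(c,open('w2.pkl','wb'))
im=cv2.resize(c['frame'][:,:,::-1],(800,600)); s=800/512
P=[STAND[0]-[.03,0,0]]+STAND[1:]
fhull(im,c,place(RACK,*res['R'][0]),(255,255,0),s);fhull(im,c,place(P,*res['S'][0]),(0,255,0),s)
cv2.imwrite('pics/w2.png',im)
E
```

```text
5.05 [ 0.4651 -0.179   0.2269] -16.958298444006655 0.05006367239784439 [-26.    5.  111.5  -0.   63.6  -9.1]
```

View pics/w2.png

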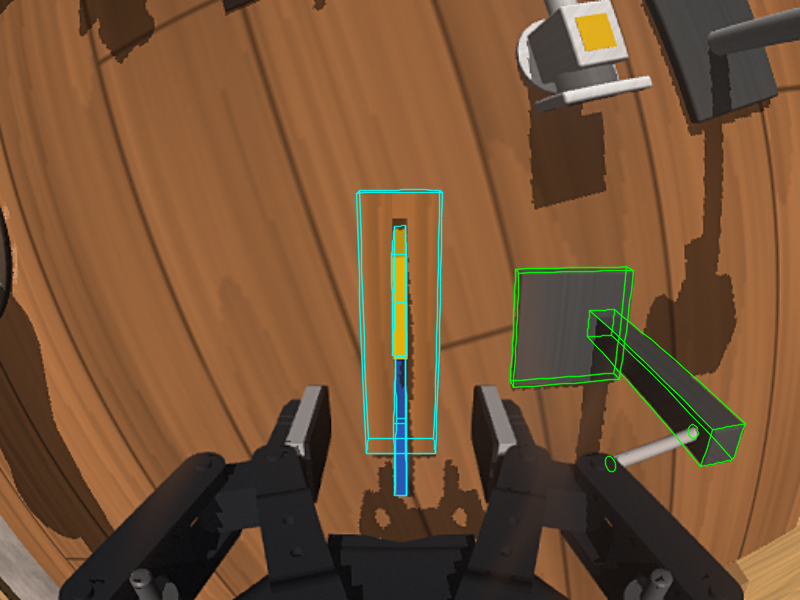

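All overlays match the wrist image to about 1–2 px: rack, tags, stand and peg. Next: descend and grip the yellow tag, then lift.

{"op": "play_rows", "data": {"steps": [{"gripper": 0.05,"x": 0.0,"y": 0.001,"z": -0.05,"turn": 0.004},{"gripper": 0.05,"x": 0.0,"y": 0.001,"z": -0.09,"turn": 0.004},{"gripper": 0.05,"x": 0.0,"y": 0.001,"z": -0.121,"turn": 0.004},{"gripper": 0.05,"x": 0.0,"y": 0.001,"z": -0.121,"turn": 0.004},{"gripper": 0.0,"x": 0.0,"y": 0.001,"z": -0.121,"turn": 0.004},{"gripper": 0.0,"x": 0.0,"y": 0.001,"z": -0.121,"turn": 0.004},{"gripper": 0.0,"x": 0.0,"y": 0.001,"z": -0.121,"turn": 0.004},{"gripper": 0.0,"x": 0.0,"y": 0.001,"z": -0.121,"turn": 0.004}], "grip_force": 40}}

```text
t: 6.1
tcp_pos: [0.4665, -0.1752, 0.1093]
ee_rot: [[0.283, 0.959, 0.003], [0.959, -0.283, -0.001], [-0.0, 0.003, -1.0]]
ft_force: [-1.0, 1.5, 6.1]
finger_gap: 0.0069
```

Run:
```python
from h import *
res=pickle.load(open('res.pkl','rb'))
r=res['R'][0]; print('tag',place([np.array([[0,-.0535,.07],[0,.0535,.07]])],*r))
s=res['S'][0]
d=np.array([-np.cos(s[2]),-np.sin(s[2])]); root=s[:2]+.011*d
for a in(0,.034,.062,.09): print(a,root+d*a*np.cos(.26),.17+a*np.sin(.26))
print(d,s[2]-2*np.pi)
```

```text
tag [array([[ 0.46503162, -0.17710986,  0.07      ],
       [ 0.43426604, -0.27959146,  0.07      ]])]
0 [ 0.60590011 -0.27416562] 0.17
0.034 [ 0.57409371 -0.26592229] 0.17874073876433327
0.062 [ 0.5479002  -0.25913367] 0.18593899421731364
0.09 [ 0.5217067  -0.25234505] 0.19313724967029397
[-0.96801742  0.25088299] -0.25359231569770735
```

Gripped (gap 6.9 mm, measured at 8 mm nominal). Lift, then move out in front of the peg tip.

{"op": "play_rows", "data": {"steps": [{"gripper": 0.0,"x": 0.0,"y": 0.0,"z": 0.02,"turn": 0.0},{"gripper": 0.0,"x": 0.0,"y": 0.0,"z": 0.06,"turn": 0.0},{"gripper": 0.0,"x": 0.0,"y": 0.0,"z": 0.11,"turn": 0.0},{"gripper": 0.0,"x": 0.01,"y": -0.015,"z": 0.125,"turn": 0.01},{"gripper": 0.0,"x": 0.035,"y": -0.045,"z": 0.125,"turn": 0.03},{"gripper": 0.0,"x": 0.056,"y": -0.075,"z": 0.125,"turn": 0.033},{"gripper": 0.0,"x": 0.056,"y": -0.075,"z": 0.122,"turn": 0.033},{"gripper": 0.0,"x": 0.056,"y": -0.075,"z": 0.122,"turn": 0.033}]}}

```text
t: 7.1
tcp_pos: [0.5201, -0.2491, 0.2286]
ee_rot: [[0.252, 0.968, -0.002], [0.968, -0.252, 0.001], [0.001, -0.002, -1.0]]
ft_force: [0.5, 0.4, -0.3]
finger_gap: 0.007
```

Run:
```python
from h import *
from bench import *
o=get_obs(); print(o['t'],np.round(o['tcp_pos'],4),o['finger_gap'])
c=[eyes.capture(n) for n in('side','wrist')]; pickle.dump(c,open('w3.pkl','wb'))
a=cv2.resize(c[0]['frame'][215:365,255:405,::-1],(400,400),interpolation=cv2.INTER_CUBIC)
b=cv2.resize(c[1]['frame'][184:384,200:400,::-1],(400,400),interpolation=cv2.INTER_CUBIC)
cv2.imwrite('pics/w3.png',np.hstack([a,b]))
```

```text
7.1 [ 0.5201 -0.2491  0.2286] 0.006962452737359044
```

View pics/w3.png

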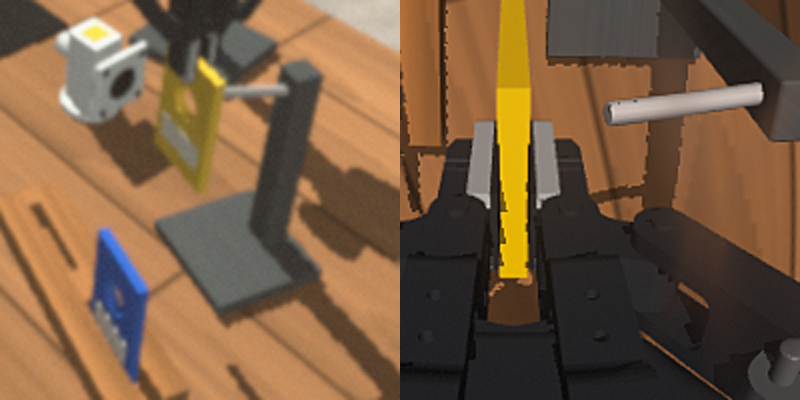

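Left half (side view): the tag is upright in the gripper, hole at about crop (190,103), peg tip just behind it. I'll check the hole position by projection before threading.

Run:
```python
from h import *
c=pickle.load(open('w3.pkl','rb'))
H=np.array([.5191,-.2511,.1896]); print('hole pred',proj(c[0],H),'seen',326.2,253.6)
print('tip pred',proj(c[0],[.5479,-.2591,.1859]), 'seen ~',255+222*.375,215+93*.375)
# tag corners predicted
t=np.radians(-14.6);w=np.array([-np.sin(t),np.cos(t),0])
for s in(-1,1):
  for z in(.038,-.062): print(s,z,(proj(c[0],H+s*.03*w+[0,0,z])-[255,215])/.375)
```

```text
hole pred [[325.27329718 251.96341765]] seen 326.2 253.6
tip pred [[338.17679268 249.71518329]] seen ~ 338.25 249.875
-1 0.038 [[218.21054629  81.59439314]]
-1 -0.062 [[200.51346164 189.36877515]]
1 0.038 [[170.43740836  32.92473199]]
1 -0.062 [[156.93790007 137.46939126]]
```

{"op": "play_rows", "data": {"steps": [{"gripper": 0.0,"x": 0.014,"y": -0.0035,"z": -0.001,"turn": 0.0},{"gripper": 0.0,"x": 0.027,"y": -0.007,"z": -0.002,"turn": 0.0},{"gripper": 0.0,"x": 0.04,"y": -0.0105,"z": -0.005,"turn": 0.0},{"gripper": 0.0,"x": 0.053,"y": -0.014,"z": -0.009,"turn": 0.0},{"gripper": 0.0,"x": 0.053,"y": -0.014,"z": -0.01,"turn": 0.0},{"gripper": 0.0,"x": 0.053,"y": -0.014,"z": -0.017,"turn": 0.0},{"gripper": 0.0,"x": 0.053,"y": -0.014,"z": -0.017,"turn": 0.0}]}}

```text
t: 8.07
tcp_pos: [0.5733, -0.2634, 0.2113]
ee_rot: [[0.251, 0.968, -0.002], [0.968, -0.251, 0.001], [0.0, -0.002, -1.0]]
ft_force: [-0.2, 0.2, -1.8]
finger_gap: 0.007
```

Run:
```python
from h import *
from bench import *
o=get_obs(); print(o['t'],np.round(o['tcp_pos'],4),o['finger_gap'],np.round(o['ft_force'],1))
c=[eyes.capture(n) for n in('side','wrist')]; pickle.dump(c,open('w4.pkl','wb'))
a=cv2.resize(c[0]['frame'][215:365,255:405,::-1],(400,400),interpolation=cv2.INTER_CUBIC)
b=cv2.resize(c[1]['frame'][184:384,200:400,::-1],(400,400),interpolation=cv2.INTER_CUBIC)
cv2.imwrite('pics/w4.png',np.hstack([a,b]))
```

```text
8.075 [ 0.5733 -0.2634  0.2113] 0.0070186979059173 [-0.2  0.2 -1.8]
```

View pics/w4.png

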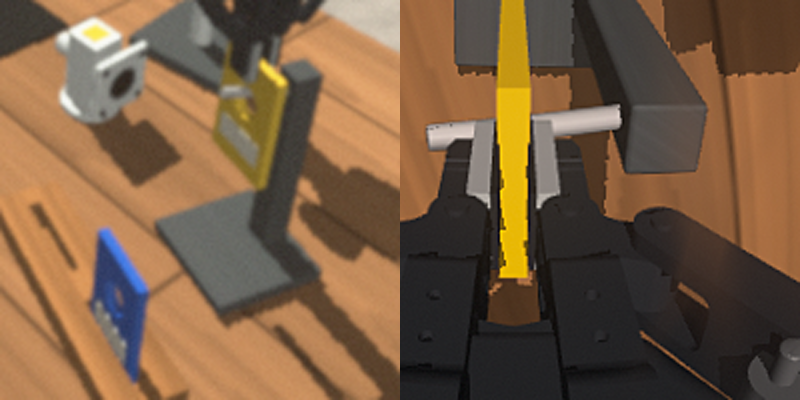

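The peg is through the hole about midway along (right half: peg visible on both sides of the tag). Next: release, then rise.

{"op": "play_rows", "data": {"steps": [{"gripper": 0.022,"x": 0.0,"y": 0.0,"z": 0.0,"turn": 0.0},{"gripper": 0.022,"x": 0.0,"y": 0.0,"z": 0.0,"turn": 0.0},{"gripper": 0.022,"x": 0.0,"y": 0.0,"z": 0.0,"turn": 0.0},{"gripper": 0.022,"x": 0.0,"y": 0.0,"z": 0.02,"turn": 0.0},{"gripper": 0.022,"x": 0.0,"y": 0.0,"z": 0.06,"turn": 0.0},{"gripper": 0.03,"x": 0.0,"y": 0.02,"z": 0.12,"turn": 0.17},{"gripper": 0.03,"x": -0.02,"y": 0.06,"z": 0.16,"turn": 0.34},{"gripper": 0.03,"x": -0.04,"y": 0.1,"z": 0.2,"turn": 0.51},{"gripper": 0.03,"x": -0.06,"y": 0.15,"z": 0.22,"turn": 0.68},{"gripper": 0.03,"x": -0.08,"y": 0.2,"z": 0.22,"turn": 0.85}]}}

```text
t: 9.43
tcp_pos: [0.4944, -0.0626, 0.4371]
ee_rot: [[-0.565, 0.825, 0.008], [0.825, 0.565, -0.001], [-0.006, 0.006, -1.0]]
ft_force: [0.9, -0.2, -0.4]
finger_gap: 0.0299
```

{"op": "play_rows", "data": {"steps": [{"gripper": 0.08,"x": 0.0,"y": 0.0,"z": 0.0,"turn": 0.17},{"gripper": 0.08,"x": 0.0,"y": 0.0,"z": 0.0,"turn": 0.34},{"gripper": 0.08,"x": 0.0,"y": 0.0,"z": 0.0,"turn": 0.51},{"gripper": 0.08,"x": 0.0,"y": 0.0,"z": 0.0,"turn": 0.68},{"gripper": 0.08,"x": 0.0,"y": 0.0,"z": 0.0,"turn": 0.85},{"gripper": 0.08,"x": 0.0,"y": 0.0,"z": 0.0,"turn": 0.857}]}}

```text
t: 10.18
tcp_pos: [0.4941, -0.0637, 0.4339]
ee_rot: [[-0.993, 0.119, 0.002], [0.119, 0.993, -0.0], [-0.002, -0.0, -1.0]]
ft_force: [-1.0, -0.9, 0.2]
finger_gap: 0.0801
```

```bash
cat > m5.py <<'E'
from h import *
from bench import *
res=pickle.load(open('res.pkl','rb'))
o=get_obs(); print(o['t'],np.round(o['tcp_pos'],4),o['finger_gap'],np.round(o['ft_force'],1),np.round(o['joint_pos'],1))
c=[eyes.capture(n) for n in('side','wrist')]; pickle.dump(c,open('w5.pkl','wb'))
a=cv2.resize(c[0]['frame'][180:330,255:405,::-1],(300,300),interpolation=cv2.INTER_CUBIC)
a2=cv2.resize(c[0]['frame'][165:235,135:205,::-1],(300,300),interpolation=cv2.INTER_CUBIC)
s=1.0;b=c[1]['frame'][:,:,::-1].copy()
C=res['C'][0]; fhull(b,c[1],place(CSTAND,*C),(255,0,255),s)
h=cv2.resize(b,(500,375)); left=np.vstack([a,a2]); 
z=cv2.resize(b[60:260,156:356],(0,0),fx=1,fy=1)
cv2.imwrite('pics/w5.png',np.hstack([left,np.vstack([h,np.zeros((225,500,3),np.uint8)])]))
E
python3 m5.py
```

```text
10.175 [ 0.4941 -0.0637  0.4339] 0.08012624030144594 [-1.  -0.9  0.2] [-12.4  -3.4  96.1   0.   87.2 -95.5]
```

View pics/w5.png

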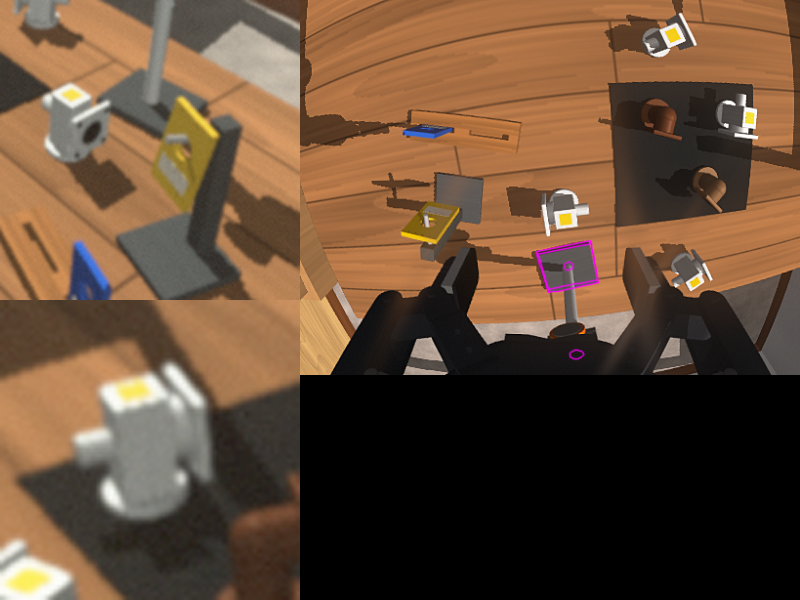

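The side crop shows the yellow tag hanging on the peg and released. The lower-left crop confirms the target: white housing with yellow mark on the mat. The wrist view shows its line-up against the decoys: target (737,117), decoys (670,40), (565,210) and (692,272). I'll take one better look at the inspection camera from the side, turned so the gripper doesn't hide it.

{"op": "play_rows", "data": {"steps": [{"gripper": 0.08,"x": 0.01,"y": 0.0,"z": -0.01,"turn": -0.18},{"gripper": 0.08,"x": 0.02,"y": 0.0,"z": -0.02,"turn": -0.36},{"gripper": 0.08,"x": 0.03,"y": 0.0,"z": -0.03,"turn": -0.54},{"gripper": 0.08,"x": 0.04,"y": 0.01,"z": -0.04,"turn": -0.72},{"gripper": 0.08,"x": 0.05,"y": 0.02,"z": -0.05,"turn": -0.9},{"gripper": 0.08,"x": 0.05,"y": 0.02,"z": -0.05,"turn": -1.08},{"gripper": 0.08,"x": 0.05,"y": 0.02,"z": -0.05,"turn": -1.26},{"gripper": 0.08,"x": 0.05,"y": 0.02,"z": -0.05,"turn": -1.44},{"gripper": 0.08,"x": 0.05,"y": 0.02,"z": -0.05,"turn": -1.44}]}}

```text
t: 11.4
tcp_pos: [0.5441, -0.0437, 0.3826]
ee_rot: [[-0.014, 1.0, 0.0], [1.0, 0.014, -0.0], [-0.0, 0.0, -1.0]]
ft_force: [0.7, 0.7, 0.7]
finger_gap: 0.0798
```

```bash
cat > m6.py <<'E'
from h import *
from bench import *
res=pickle.load(open('res.pkl','rb'))
o=get_obs(); print(o['t'],np.round(o['tcp_pos'],4))
c=eyes.capture('wrist'); R={t:outline_of(c,t) for t in('camera','camera_stand')}
pickle.dump((c,R),open('w6.pkl','wb'))
for t in R: print(t,[(round(d['p'],2),np.round(d['position'],1).tolist(),int(d['region'].sum())) for d in R[t]])
def cam(x,y,yaw,t,b):
    cc,s=np.cos(t),np.sin(t); Rt=np.array([[cc,0,s],[0,1,0],[-s,0,cc]])
    return place([box(b-.033,b+.033,-.029,.029,-.027,.027)@Rt.T,cyl(.019,.0,.058,'x')@Rt.T],x,y,yaw,.28)
u=fproj(c,[.75,-.06,.27])[0]; print(u)
x0,y0=int(np.clip(u[0]-100,0,312)),int(np.clip(u[1]-90,0,384-150))
im=cv2.resize(c['frame'][y0:y0+150,x0:x0+200,::-1],(800,600),interpolation=cv2.INTER_CUBIC)
class D: pass
def draw(P,col):
    E=[(0,1),(2,3),(4,5),(6,7),(0,2),(1,3),(4,6),(5,7),(0,4),(1,5),(2,6),(3,7)]
    for p in P:
        n=len(p)//2; L=[np.linspace(p[i],p[j],12) for i,j in E] if len(p)==8 else [np.vstack([p[:n],p[:1]]),np.vstack([p[n:],p[n:n+1]])]
        for l in L: cv2.polylines(im,[((fproj(c,l)+.5-[x0,y0])*4).astype(int)],False,col,1,cv2.LINE_AA)
draw(cam(*res['cam'][0]),(255,0,255)); draw(place(CSTAND,*res['C'][0]),(0,255,0))
print('crop origin',x0,y0); cv2.imwrite('pics/w6.png',im)
h=cv2.cvtColor(c['frame'],cv2.COLOR_RGB2HSV)
m=((h[...,0]<14)&(h[...,1]>180)&(h[...,2]>140)); m[:y0]=0;m[:,:x0]=0; print('orange',m.sum(),np.argwhere(m).mean(0)[::-1] if m.any() else 0)
E
python3 m6.py
```

```text
11.4 [ 0.5441 -0.0437  0.3826]
camera [(0.6, [467.7, 226.2], 5077)]
camera_stand [(0.86, [440.7, 195.7], 10126)]
[454.7607977  217.16413824]
crop origin 312 127
orange 244 [434.73360656 218.92622951]
```

View pics/w6.png

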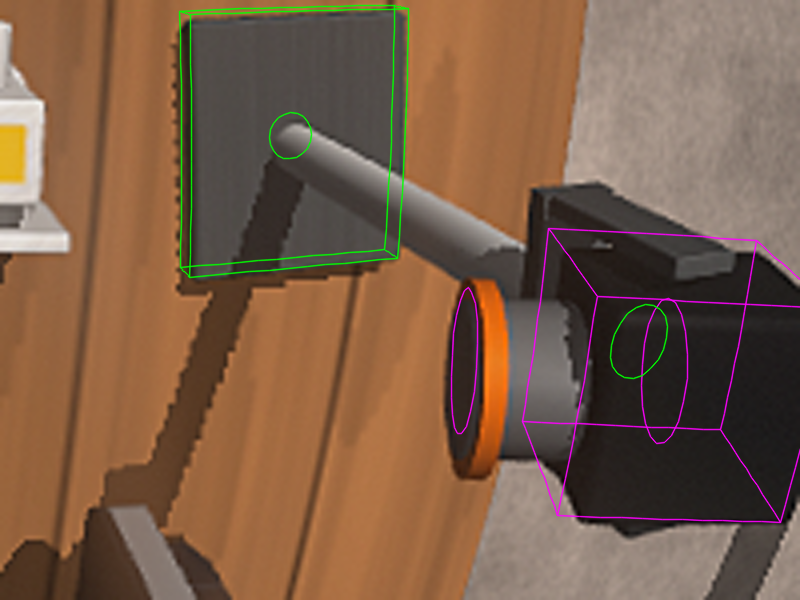

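The wrist view shows the stand base overlay matching within about 1–2 px; the front glass centre is at crop (466,378), so full-picture pixel (428,221). I'll solve the camera pose from that, the side ring and the stand fit.

```bash
cat > m7.py <<'E'
from h import *
from scipy.optimize import least_squares
cs=pickle.load(open('cs.pkl','rb'));R=pickle.load(open('R.pkl','rb'));res=pickle.load(open('res.pkl','rb'));w,RW=pickle.load(open('w6.pkl','rb'))
def ell(im,box_):
    x0,y0,x1,y1=box_; h=cv2.cvtColor(im,cv2.COLOR_RGB2HSV); m=((h[...,0]<14)&(h[...,1]>150)&(h[...,2]>100)).astype(np.uint8)
    k=np.zeros_like(m);k[y0:y1,x0:x1]=m[y0:y1,x0:x1]; p=np.argwhere(k)[:,::-1]; hl=cv2.convexHull(p.astype(np.float32)); return len(p),cv2.fitEllipse(hl),p.min(0),p.max(0)
s=ell(cs[1]['frame'],(315,140,345,175)); print('side',s)
print('wrist',ell(w['frame'],(420,190,445,255)))
C=res['C'][0]
def lens(v,a=.058):
    x,y,yaw,t=v; return np.array([x+a*np.cos(t)*np.cos(yaw),y+a*np.cos(t)*np.sin(yaw),.28-a*np.sin(t)])
su=np.array(s[1][0])
def f(v,su=su):
    return np.r_[(fproj(w,lens(v))[0]-[428,221])/1.,(proj(cs[1],lens(v,.056))[0]-su)/1.,(v[0]-C[0])/.002,(v[1]-C[1])/.002,(v[2]-C[2]-np.pi)/.025]
r=least_squares(f,[C[0],C[1],C[2]+np.pi,.37]); print('keypts',r.x.round(4),r.fun.round(2),lens(r.x).round(4), 'sig',np.sqrt(np.diag(np.linalg.inv(r.jac.T@r.jac))).round(4))
# mask fit of body with origin and yaw free near, tilt free
def cam(v,b,rr):
    x,y,yaw,t=v;c,s_=np.cos(t),np.sin(t);Rt=np.array([[c,0,s_],[0,1,0],[-s_,0,c]])
    return place([p@Rt.T for p in(box(b-.033,b+.033,-.029,.029,-.027,.027),cyl(.019,0,.05,'x'),cyl(rr,.049,.058,'x'))],x,y,yaw,.28)
def silw(c,parts):
    m=np.zeros((384,512),np.uint8)
    for p in parts: cv2.fillConvexPoly(m,np.round(cv2.convexHull(fproj(c,p).astype(np.float32))*16).astype(np.int32),1,shift=4)
    return m
rw=RW['camera'][0]['region']; rs=R['cam'][1]
def g(q):
    P=cam(q[:4],q[4],q[5]); a=np.abs(silw(w,P)-rw.astype(float)).sum()/rw.sum(); b=np.abs(sil(cs[1],P)-rs).sum()/rs.sum()
    return a+b+.002*(f(q[:4])**2).sum()
q0=np.r_[r.x,-.01,.024]; sx=np.array([q0]+[q0+np.eye(6)[i]*[.003,.003,.04,.08,.01,.003][i] for i in range(6)])
o=minimize(g,q0,method='Nelder-Mead',options=dict(initial_simplex=sx,maxiter=600)); print('mask',o.x.round(4),o.fun,f(o.x[:4]).round(2),lens(o.x[:4]).round(4))
pickle.dump(r.x,open('campose.pkl','wb'))
for t in(.3,.35,.4,.45):
    print(t,min(g(np.r_[r.x[:3],t,b,.024]) for b in np.arange(-.03,.02,.004)))
E
python3 m7.py
```

```text
side (72, ((329.50177001953125, 155.00152587890625), (10.82447624206543, 21.328630447387695), 131.51805114746094), array([321, 147]), array([338, 163]))
wrist (609, ((426.8446350097656, 222.96945190429688), (23.38264274597168, 74.15633392333984), 1.14299476146698), array([420, 194]), array([438, 254]))
keypts [ 0.7777 -0.0603  3.2562  0.3026] [ 1.73 -0.25 -0.08  0.89 -2.42 -0.95  0.47] [ 0.7227 -0.0666  0.2627] sig [0.0012 0.0013 0.0217 0.0394]
mask [ 0.7766 -0.0608  3.261   0.3048 -0.0033  0.0246] 0.29080758898933323 [ 0.69  0.39 -0.16  1.15 -3.   -1.2   0.66] [ 0.7216 -0.0674  0.2626]
0.3 0.31465191744138427
0.35 0.3160303788764492
0.4 0.3450800446145096
0.45 0.3994841561256491
```

Tilt is still uncertain (0.30 ± 0.04), since I'm seeing it almost end-on. A view from the camera's flank will settle it.

{"op": "play_rows", "data": {"steps": [{"gripper": 0.08,"x": 0.02,"y": 0.03,"z": 0.0,"turn": -0.18},{"gripper": 0.08,"x": 0.04,"y": 0.06,"z": 0.0,"turn": -0.36},{"gripper": 0.08,"x": 0.06,"y": 0.09,"z": 0.0,"turn": -0.54},{"gripper": 0.08,"x": 0.08,"y": 0.12,"z": 0.0,"turn": -0.72},{"gripper": 0.08,"x": 0.1,"y": 0.15,"z": 0.0,"turn": -0.9},{"gripper": 0.08,"x": 0.12,"y": 0.164,"z": -0.01,"turn": -1.08},{"gripper": 0.08,"x": 0.136,"y": 0.164,"z": -0.02,"turn": -1.26},{"gripper": 0.08,"x": 0.136,"y": 0.164,"z": -0.02,"turn": -1.44},{"gripper": 0.08,"x": 0.136,"y": 0.164,"z": -0.02,"turn": -1.57},{"gripper": 0.08,"x": 0.136,"y": 0.164,"z": -0.02,"turn": -1.57}]}}

```text
t: 12.8
tcp_pos: [0.6801, 0.1203, 0.362]
ee_rot: [[1.0, 0.016, -0.0], [0.016, -1.0, -0.0], [-0.0, 0.0, -1.0]]
ft_force: [0.0, -0.0, 0.9]
finger_gap: 0.0799
```

```bash
cat > m8.py <<'E'
from h import *
from bench import *
o=get_obs(); print(o['t'],np.round(o['tcp_pos'],4),np.round(o['joint_pos'],1))
c=eyes.capture('wrist'); R={t:outline_of(c,t) for t in('camera','camera_stand')}
pickle.dump((c,R),open('w8.pkl','wb'))
for t in R: print(t,[(round(d['p'],2),np.round(d['position'],1).tolist(),int(d['region'].sum())) for d in R[t]])
x=pickle.load(open('campose.pkl','rb'))
def cam(v,b=-.003,rr=.0246):
    x,y,yaw,t=v;cc,s_=np.cos(t),np.sin(t);Rt=np.array([[cc,0,s_],[0,1,0],[-s_,0,cc]])
    return place([p@Rt.T for p in(box(b-.033,b+.033,-.029,.029,-.027,.027),cyl(.019,0,.05,'x'),cyl(rr,.049,.058,'x'))],x,y,yaw,.28)
x0,y0=312,int(np.clip(fproj(c,[.74,-.06,.28])[0][1]-75,0,234))
im=cv2.resize(c['frame'][y0:y0+150,x0:x0+200,::-1],(800,600),interpolation=cv2.INTER_CUBIC)
E=[(0,1),(2,3),(4,5),(6,7),(0,2),(1,3),(4,6),(5,7),(0,4),(1,5),(2,6),(3,7)]
for P,col in((cam(x),(255,0,255)),(place(CSTAND,x[0],x[1],x[2]-np.pi),(0,255,0))):
    for p in P:
        n=len(p)//2; L=[np.linspace(p[i],p[j],12) for i,j in E] if len(p)==8 else [np.vstack([p[:n],p[:1]]),np.vstack([p[n:],p[n:n+1]])]
        for l in L: cv2.polylines(im,[((fproj(c,l)+.5-[x0,y0])*4).astype(int)],False,col,1,cv2.LINE_AA)
print('crop',x0,y0); cv2.imwrite('pics/w8.png',im)
E
python3 m8.py
```

```text
12.8 [0.6801 0.1203 0.362 ] [ 6.4 20.9 76.3 -0.  82.8 95.5]
camera [(0.96, [472.4, 114.5], 7389)]
camera_stand [(0.59, [445.5, 105.0], 13639)]
crop 312 74
```

View pics/w8.png

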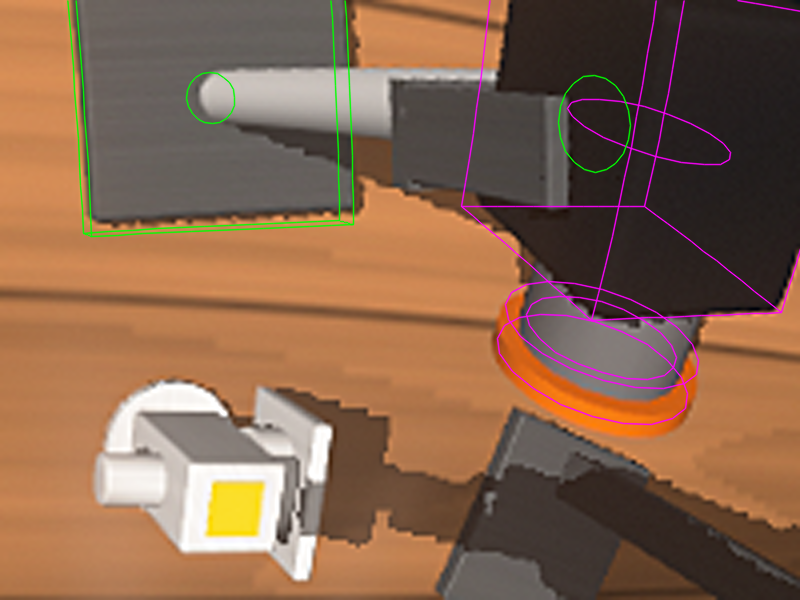

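```bash
cat > m9.py <<'E'
from h import *
from scipy.optimize import least_squares
cs=pickle.load(open('cs.pkl','rb'));w6=pickle.load(open('w6.pkl','rb'))[0];w8=pickle.load(open('w8.pkl','rb'))[0]
def ring(v):
    x,y,yaw,t,e,r,th=v[:7];c,s=np.cos(t),np.sin(t);Rt=np.array([[c,0,s],[0,1,0],[-s,0,c]])
    return place([cyl(r,e-th,e,'x',n=120)@Rt.T],x,y,yaw,.28)[0]
def f(v):
    R=ring(v); a=(fproj(w6,R)+.5-[312,127])*4; b=(fproj(w8,R)+.5-[312,74])*4; s=proj(cs[1],R)
    r=[(a[:,0].min()-446),(a[:,1].min()-278),(a[:,1].max()-480),(a[:,0].max()-510),(b[:,0].min()-492),(b[:,0].max()-697),(b[:,1].max()-437)]
    q=np.r_[s.min(0)-[320.5,146.5],s.max(0)-[338.5,163.5]]
    return np.r_[np.array(r)/4,q/1.,(v[0]-.782)/.0015,(v[1]+.059)/.0015,(v[2]-3.245)/.02,(v[4]-.058)/sig]
for sig in(.0005,.002,.1):
    r=least_squares(f,[.782,-.059,3.245,.33,.058,.0245,.009]); v=r.x
    print(v.round(4),'sig',np.sqrt(np.diag(np.linalg.inv(r.jac.T@r.jac))).round(4)[:5],'\n',r.fun.round(2))
    d=np.array([np.cos(v[3])*np.cos(v[2]),np.cos(v[3])*np.sin(v[2]),-np.sin(v[3])]); print(' ringfront',np.array([v[0],v[1],.28])+v[4]*d,' target bore',np.array([v[0],v[1],.28])+.208*d)
E
python3 m9.py
```

```text
[ 0.7801 -0.0597  3.2565  0.269   0.0582  0.0256 -0.0037] sig [0.0011 0.001  0.0161 0.0187 0.0005] 
 [-0.63 -0.13 -0.39  0.68  0.33  0.09 -0.97 -0.65 -0.2  -0.31  1.62 -1.26
 -0.44  0.57  0.32]
 ringfront [ 0.72441033 -0.06608336  0.26454096]  target bore [ 0.58091194 -0.08264235  0.22471229]
[ 7.8000e-01 -5.9500e-02  3.2517e+00  2.5020e-01  6.1000e-02  2.5800e-02
  1.3000e-03] sig [0.0012 0.0011 0.0161 0.0252 0.0013] 
 [-0.21 -0.39 -0.03  0.03  0.44  0.26 -1.26 -0.69 -0.47 -0.85  1.22 -1.35
 -0.33  0.33  1.51]
 ringfront [ 0.72120633 -0.06598903  0.26488982]  target bore [ 0.5796717  -0.08163358  0.22849957]
[ 7.8160e-01 -5.9300e-02  3.2534e+00  2.4440e-01  6.3200e-02  2.5700e-02
  1.8000e-03] sig [0.0015 0.0011 0.0159 0.0244 0.0017] 
 [-0.74 -0.23 -0.13  0.08  0.47  0.17 -0.97 -0.78 -0.43 -0.87  1.33 -0.26
 -0.17  0.42  0.05]
 ringfront [ 0.72070407 -0.06609181  0.26471824]  target bore [ 0.58104474 -0.0817697   0.2296737 ]
```

```bash
cat > m10.py <<'E'
from h import *
from scipy.optimize import least_squares
import m9
cs=pickle.load(open('cs.pkl','rb'));w6,R6=pickle.load(open('w6.pkl','rb'));w8,R8=pickle.load(open('w8.pkl','rb'))
for c,R,n,(px,py) in((w6,R6,'w6',(490,235)),(w8,R8,'w8',(480,110))):
    v=c['frame'].max(2); print(n,'V along row',py,v[py,px-70:px+30:4].tolist())
    reg=cv2.dilate(R['camera'][0]['region'].astype(np.uint8),np.ones((5,5)))
    m=((v<52)&(reg>0)).astype(np.uint8); m=cv2.morphologyEx(m,cv2.MORPH_OPEN,np.ones((3,3)))
    k=max(cv2.findContours(m,0,2)[0],key=cv2.contourArea); print(cv2.contourArea(k),cv2.approxPolyDP(k,1.5,True)[:,0].tolist())
    # model corners for b=-.003, tilt .25/.30/.35
    for t in(.25,.32,.4):
        cc,s=np.cos(t),np.sin(t);Rt=np.array([[cc,0,s],[0,1,0],[-s,0,cc]])
        B=place([box(-.036,.030,-.029,.029,-.027,.027)@Rt.T],.781,-.0595,3.25,.28)[0]; print(t,fproj(c,B).round(0).astype(int).tolist())
E
python3 m10.py | grep -v sig
```

```text
[-0.63 -0.13 -0.39  0.68  0.33  0.09 -0.97 -0.65 -0.2  -0.31  1.62 -1.26
 -0.44  0.57  0.32]
 ringfront [ 0.72441033 -0.06608336  0.26454096]  target bore [ 0.58091194 -0.08264235  0.22471229]
[ 7.8000e-01 -5.9500e-02  3.2517e+00  2.5020e-01  6.1000e-02  2.5800e-02
 [-0.21 -0.39 -0.03  0.03  0.44  0.26 -1.26 -0.69 -0.47 -0.85  1.22 -1.35
 -0.33  0.33  1.51]
 ringfront [ 0.72120633 -0.06598903  0.26488982]  target bore [ 0.5796717  -0.08163358  0.22849957]
[ 7.8160e-01 -5.9300e-02  3.2534e+00  2.4440e-01  6.3200e-02  2.5700e-02
 [-0.74 -0.23 -0.13  0.08  0.47  0.17 -0.97 -0.78 -0.43 -0.87  1.33 -0.26
 -0.17  0.42  0.05]
 ringfront [ 0.72070407 -0.06609181  0.26471824]  target bore [ 0.58104474 -0.0817697   0.2296737 ]
w6 V along row 235 [157, 41, 49, 207, 195, 80, 81, 82, 82, 54, 33, 37, 36, 34, 34, 34, 33, 29, 29, 31, 28, 29, 27]
3590.5 [[454, 188], [450, 197], [451, 201], [455, 202], [455, 206], [458, 207], [460, 222], [458, 235], [450, 244], [456, 256], [466, 259], [508, 257], [511, 250], [511, 199], [501, 190], [496, 190], [494, 195], [481, 197], [480, 194], [468, 188]]
0.25 [[500
[... 245 characters left out ...]
, [454, 185], [466, 202], [447, 232], [456, 256]]
w8 V along row 110 [80, 77, 78, 78, 77, 79, 76, 75, 73, 72, 101, 55, 40, 40, 36, 37, 40, 37, 35, 36, 36, 34, 34, 32, 30]
5673.0 [[451, 57], [457, 63], [446, 65], [440, 71], [436, 96], [454, 98], [454, 125], [450, 127], [435, 123], [433, 125], [455, 149], [461, 149], [463, 153], [504, 151], [511, 135], [511, 74], [489, 62], [458, 58], [457, 61], [456, 58]]
0.25 [[434, 52], [474, 63], [482, 58], [523, 72], [427, 123], [461, 148], [473, 124], [508, 147]]
0.32 [[436, 50], [476, 67], [484, 57], [525, 75], [426, 121], [459, 149], [472, 121], [506, 148]]
0.4 [[438, 48], [478, 71], [487, 56], [527, 79], [425, 117], [456, 150], [471, 118], [504, 149]]
```

```bash
python3 - <<'E' | grep -v -e sig
from h import *
w6=pickle.load(open('w6.pkl','rb'))[0];w8=pickle.load(open('w8.pkl','rb'))[0]
for y in range(194,252,3): print(y,[f"{r}/{g}/{b}" for r,g,b in w6['frame'][y,421:443].tolist()])
E
```

```text
194 ['163/108/68', '122/86/62', '69/60/56', '60/55/54', '65/59/55', '66/59/55', '65/58/55', '65/58/54', '66/59/55', '67/60/56', '66/59/56', '66/59/57', '68/60/57', '69/63/59', '69/64/61', '72/64/62', '71/64/61', '71/64/61', '73/67/63', '73/67/63', '77/70/66', '76/71/66']
197 ['173/113/69', '171/112/68', '170/111/67', '171/111/66', '172/112/67', '152/103/67', '69/52/42', '62/31/14', '62/33/14', '157/71/22', '175/79/22', '167/74/21', '167/76/20', '167/75/22', '142/70/32', '57/57/60', '62/59/58', '69/63/59', '70/64/60', '72/65/61', '73/68/64', '52/43/40']
200 ['170/111/67', '169/112/68', '165/108/66', '166/109/67', '176/115/70', '105/63/36', '60/30/15', '67/36/18', '65/35/20', '50/29/18', '161/73/20', '216/98/20', '206/93/18', '203/91/17', '208/93/19', '225/97/9', '64/55/56', '56/55/56', '65/59/55', '67/60/57', '68/63/59', '43/33/29']
203 ['171/112/67', '166/109/66', '166/109/67', '173/114/70', '148/91/52', '37/29/28', '42/35/32', '46/38/32', '48/43/41', '57/37/24', '42/25/18', '251/112/16', '227/102/18', '221/99/17', '221/99/15', '228/102/15', '211/98/35', '86/83/85', '86/84/84', '90/8
[... 4046 characters left out ...]
46/136', '157/141/130', '155/138/128', '161/144/133', '162/144/134']
248 ['166/109/66', '160/105/62', '157/104/63', '156/103/63', '150/99/59', '147/97/60', '148/97/59', '154/101/63', '155/102/64', '151/100/61', '158/104/65', '164/108/66', '165/108/66', '166/107/63', '151/98/59', '156/144/138', '156/140/130', '160/143/131', '163/144/132', '156/138/128', '155/138/128', '160/143/132']
251 ['162/105/64', '158/103/63', '156/103/63', '151/98/61', '145/95/59', '144/94/59', '150/99/61', '152/100/62', '148/97/59', '152/101/62', '161/104/65', '162/106/65', '165/107/63', '159/104/63', '152/141/133', '151/136/125', '159/142/129', '162/145/134', '155/138/126', '163/145/134', '164/146/135', '161/144/132']
```

```bash
cat > m11.py <<'E'
from h import *
from scipy.optimize import least_squares
cs=pickle.load(open('cs.pkl','rb'));w6=pickle.load(open('w6.pkl','rb'))[0];w8=pickle.load(open('w8.pkl','rb'))[0]
rows=np.arange(197,246,3)
L=[427.3,426.4,425.2,425,424.4,423.9,423.7,423.4,423.1,423.1,423,423.1,423.4,423.9,424.4,425.1,425.8]
Rr=[429.9,431,431.9,432.5,432.8,432.9,433,433,433,433,433,432.7,432.1,431.8,431,430.1,429.2]
pts=np.r_[np.c_[np.array(L)-.5,rows],np.c_[np.array(Rr)-.5,rows]]
print(cv2.fitEllipse(pts.astype(np.float32)))
def circ(v,a,n=240):
    x,y,yaw,t,e,r=v[:6];c,s=np.cos(t),np.sin(t);Rt=np.array([[c,0,s],[0,1,0],[-s,0,c]]);k=np.linspace(0,2*np.pi,n)
    return place([np.c_[np.full(n,a),r*np.cos(k),r*np.sin(k)]@Rt.T],x,y,yaw,.28)[0]
def f(v,sy=.02,sp=.002):
    F=fproj(w6,circ(v,v[4]))+v[7:9]; d=[]
    ce=F.mean(0); ang=np.unwrap(np.arctan2(*(F-ce).T[::-1]))
    # signed distance via polygon test
    for p in pts: d.append(cv2.pointPolygonTest(F.astype(np.float32).reshape(-1,1,2),p.tolist(),True))
    R=np.r_[circ(v,v[4]),circ(v,v[4]-v[6])]
    b=(fproj(w8,R)+v[9:11]+.5-[312,74])*4; s=proj(cs[1],R)
    q=np.r_[s.min(0)-[320.5,146.5],s.max(0)-[338.5,163.5]]
    return np.r_[np.array(d)/.4,np.array([b[:,0].min()-492,b[:,0].max()-697,b[:,1].max()-437])/4/.7,q/1.,(v[0]-.7815)/sp,(v[1]+.059)/sp,(v[2]-3.245)/sy,(v[4]-.0585)/.0015,(v[6]-.006)/.002,v[7:11]/1.5]
for t0 in(.25,.4):
    r=least_squares(f,[.7815,-.059,3.245,t0,.0585,.0245,.006,0,0,0,0],diff_step=1e-4,x_scale=[.002,.002,.02,.05,.002,.002,.002,1,1,1,1]); v=r.x
    print(v.round(4),'cost',r.cost.round(2),'sig',np.sqrt(np.diag(np.linalg.inv(r.jac.T@r.jac))).round(4)[:6]); print(r.fun[34:].round(1))
    d=np.array([np.cos(v[3])*np.cos(v[2]),np.cos(v[3])*np.sin(v[2]),-np.sin(v[3])]);o=np.array([v[0],v[1],.28]);print('lens',o+.058*d,'target',o+.208*d)
pickle.dump(v[:4],open('campose.pkl','wb'))
E
python3 m11.py
```

```text
((427.6435852050781, 221.4380340576172), (9.881881713867188, 49.29544448852539), 1.6584347486495972)
[ 0.7774 -0.0615  3.2662  0.3507  0.0594  0.0256  0.0064 -0.      0.
  0.1066  1.1437] cost 13.02 sig [0.0012 0.0004 0.0055 0.0051 0.0011 0.0003]
[ 0.2 -0.2 -0.4 -0.1  1.1  1.1  2.8 -2.1 -1.2  1.1  0.6  0.2 -0.   0.
  0.1  0.8]
lens [ 0.72333692 -0.0682249   0.26007373] target [ 0.58355875 -0.08572825  0.20854026]
[ 0.7774 -0.0615  3.2662  0.3508  0.0594  0.0256  0.0064 -0.     -0.
  0.1083  1.1438] cost 13.02 sig [0.0012 0.0004 0.0055 0.0052 0.0011 0.0003]
[ 0.2 -0.2 -0.4 -0.1  1.1  1.1  2.8 -2.1 -1.2  1.1  0.6  0.2 -0.  -0.
  0.1  0.8]
lens [ 0.72334    -0.06822638  0.26007041] target [ 0.58356554 -0.08573406  0.20852838]
```

The ring ellipse's aspect gives a tilt of about 0.35 rad, and the body edge slopes agree (0.34–0.40). I take 0.345 and put the target bore near (0.585, -0.083, 0.210). Now over to the housing.

{"op": "play_rows", "data": {"steps": [{"gripper": 0.08,"x": -0.036,"y": 0.033,"z": 0.0,"turn": -0.03},{"gripper": 0.08,"x": -0.072,"y": 0.067,"z": 0.0,"turn": -0.06},{"gripper": 0.08,"x": -0.107,"y": 0.1,"z": -0.02,"turn": -0.1},{"gripper": 0.08,"x": -0.143,"y": 0.133,"z": -0.06,"turn": -0.133},{"gripper": 0.08,"x": -0.179,"y": 0.167,"z": -0.09,"turn": -0.133},{"gripper": 0.08,"x": -0.215,"y": 0.2,"z": -0.11,"turn": -0.133},{"gripper": 0.08,"x": -0.215,"y": 0.2,"z": -0.11,"turn": -0.133}]}}

```text
t: 13.82
tcp_pos: [0.4613, 0.3214, 0.2501]
ee_rot: [[0.994, -0.113, -0.005], [-0.113, -0.994, -0.002], [-0.004, 0.002, -1.0]]
ft_force: [-0.2, -0.3, 0.3]
finger_gap: 0.0799
```

```bash
cat > m12.py <<'E'
from h import *
from bench import *
res=pickle.load(open('res.pkl','rb'))
o=get_obs(); print(o['t'],np.round(o['tcp_pos'],4),np.degrees(np.arctan2(o['ee_rot'][1][1],o['ee_rot'][0][1])),np.round(o['joint_pos'],1))
c=eyes.capture('wrist'); R=outline_of(c,'housing'); pickle.dump((c,R),open('w12.pkl','wb'))
x=res['H'][0]; print('expect',fproj(c,[x[0],x[1],.047]))
for d in R: print(round(d['p'],2),np.round(d['position'],1),int(d['region'].sum()))
d=min(R,key=lambda d:np.hypot(*(np.array(d['position'])-fproj(c,[x[0],x[1],.047])[0]))); r=d['region']
def silw(parts):
    m=np.zeros((384*3,512*3),np.uint8)
    for p in parts: cv2.fillConvexPoly(m,np.round(cv2.convexHull(((fproj(c,p)+.5)*3-.5).astype(np.float32))*16).astype(np.int32),1,shift=4)
    return cv2.resize(m.astype(np.float32),(512,384),interpolation=cv2.INTER_AREA)
g=lambda v:np.abs(silw(place(HOUSING,*v,.004))-r).sum()/r.sum()
v0=np.array([x[0],x[1],x[2]-2*np.pi]);print('before',g(v0))
sx=np.array([v0,v0+[.005,0,0],v0+[0,.005,0],v0+[0,0,.08]]); q=minimize(g,v0,method='Nelder-Mead',options=dict(initial_simplex=sx,xatol=1e-4,fatol=1e-5)); print(q.x.round(4),q.fun)
# yellow square on top z=.09
h=cv2.cvtColor(c['frame'],cv2.COLOR_RGB2HSV); m=((h[...,0]>18)&(h[...,0]<34)&(h[...,1]>130)&(h[...,2]>150))&(cv2.dilate(r.astype(np.uint8),np.ones((5,5)))>0)
if m.any():
    rc=cv2.minAreaRect(np.argwhere(m)[:,::-1].astype(np.float32)); print('yellow',m.sum(),rc, fonz(c,rc[0],.090)); b=[fonz(c,p,.09)[:2] for p in cv2.boxPoints(rc)]; print(np.round(b,4).tolist(),[round(np.degrees(np.arctan2(*(b[i-1]-b[i])[::-1])),1) for i in range(4)])
E
python3 m12.py
```

```text
13.825 [0.4613 0.3214 0.2501] -96.49797312921986 [ 30.4  10.8 101.9   0.   67.5 126.9]
expect [[256.7852731  170.05505521]]
0.67 [380.  258.5] 2358
0.61 [493.9  43. ] 1138
0.56 [253.7 162. ] 3178
before 0.08904971680302076
[ 0.4668  0.3187 -0.1242] 0.050975456261799876
yellow 462 ((257.5, 179.0), (20.0, 21.0), 90.0) [0.46687689 0.31890782 0.09      ]
[[0.4783, 0.3281], [0.4759, 0.3074], [0.4553, 0.3096], [0.4577, 0.3306]] [np.float64(173.0), np.float64(83.5), np.float64(-5.9), np.float64(-96.6)]
```

The wrist fit and yellow mark agree: housing at (0.4668, 0.3188), yaw about -0.117. Descend and grip high on the block.

{"op": "play_rows", "data": {"steps": [{"gripper": 0.08,"x": 0.0055,"y": -0.0026,"z": -0.05,"turn": -0.003},{"gripper": 0.08,"x": 0.0055,"y": -0.0026,"z": -0.1,"turn": -0.003},{"gripper": 0.08,"x": 0.0055,"y": -0.0026,"z": -0.15,"turn": -0.003},{"gripper": 0.08,"x": 0.0055,"y": -0.0026,"z": -0.18,"turn": -0.003},{"gripper": 0.08,"x": 0.0055,"y": -0.0026,"z": -0.18,"turn": -0.003},{"gripper": 0.02,"x": 0.0055,"y": -0.0026,"z": -0.18,"turn": -0.003},{"gripper": 0.02,"x": 0.0055,"y": -0.0026,"z": -0.18,"turn": -0.003},{"gripper": 0.02,"x": 0.0055,"y": -0.0026,"z": -0.18,"turn": -0.003},{"gripper": 0.02,"x": 0.0055,"y": -0.0026,"z": -0.18,"turn": -0.003}], "grip_force": 40}}

```text
t: 15.05
tcp_pos: [0.4724, 0.3185, 0.0745]
ee_rot: [[0.993, -0.122, 0.004], [-0.122, -0.993, 0.002], [0.004, -0.002, -1.0]]
ft_force: [0.6, -0.9, 5.8]
finger_gap: 0.0357
```

Gripped (gap 35.7 mm), about 5 mm toward the flange from the block axis. The tool can't pitch, so I'll pivot the housing in the pads by pressing its foot rim against the fixed rack's side. First: lift and carry to beside the emptied end of the rack.

{"op": "play_rows", "data": {"steps": [{"gripper": 0.02,"x": 0.0,"y": 0.0,"z": 0.03,"turn": 0.0},{"gripper": 0.02,"x": 0.0,"y": 0.0,"z": 0.08,"turn": 0.0},{"gripper": 0.02,"x": 0.005,"y": -0.03,"z": 0.13,"turn": -0.02},{"gripper": 0.02,"x": 0.01,"y": -0.08,"z": 0.16,"turn": -0.05},{"gripper": 0.02,"x": 0.02,"y": -0.14,"z": 0.16,"turn": -0.08},{"gripper": 0.02,"x": 0.03,"y": -0.2,"z": 0.16,"turn": -0.11},{"gripper": 0.02,"x": 0.04,"y": -0.26,"z": 0.16,"turn": -0.13},{"gripper": 0.02,"x": 0.05,"y": -0.32,"z": 0.16,"turn": -0.15},{"gripper": 0.02,"x": 0.065,"y": -0.38,"z": 0.16,"turn": -0.17},{"gripper": 0.02,"x": 0.075,"y": -0.43,"z": 0.16,"turn": -0.17}]}}

```text
t: 16.3
tcp_pos: [0.5451, -0.1143, 0.2317]
ee_rot: [[0.957, -0.289, -0.001], [-0.289, -0.957, 0.0], [-0.001, -0.0, -1.0]]
ft_force: [0.5, 0.5, -2.6]
finger_gap: 0.0356
```

{"op": "play_rows", "data": {"steps": [{"gripper": 0.02,"x": 0.007,"y": -0.046,"z": 0.0,"turn": 0.0},{"gripper": 0.02,"x": 0.007,"y": -0.046,"z": 0.0,"turn": 0.0},{"gripper": 0.02,"x": 0.007,"y": -0.046,"z": 0.0,"turn": 0.0}]}}

```text
t: 16.68
tcp_pos: [0.5516, -0.1577, 0.2314]
ee_rot: [[0.957, -0.289, -0.002], [-0.289, -0.957, 0.002], [-0.002, -0.001, -1.0]]
ft_force: [-0.3, 0.1, -2.2]
finger_gap: 0.0354
```

```bash
cat > m13.py <<'E'
import sys
from h import *
from bench import *
def hpose(v):  # v: x,y,yaw,pitch(up),z of pivot in housing frame G
    x,y,z,yaw,a=v[:5];c,s=np.cos(a),np.sin(a);R=np.array([[c,0,-s],[0,1,0],[s,0,c]])  # +x -> +z
    return [p for p in place([(q-G)@R.T for q in HOUSING],x,y,yaw,z)]
G=np.array([.005,0,.0725])
def S(c,parts,fish):
    m=np.zeros((384*3,512*3),np.uint8)
    for p in parts: cv2.fillConvexPoly(m,np.round(cv2.convexHull((((fproj if fish else proj)(c,p)+.5)*3-.5).astype(np.float32))*16).astype(np.int32),1,shift=4)
    return cv2.resize(m.astype(np.float32),(512,384),interpolation=cv2.INTER_AREA)
def measure(views=('side','wrist','scene'),a0=0.,save='m13.pkl'):
    o=get_obs();T=np.array(o['tcp_pos']);yw=np.arctan2(o['ee_rot'][1][1],o['ee_rot'][0][1])+np.pi/2
    print('t',o['t'],'tcp',T.round(4),'yaw',yw.round(4),'gap',o['finger_gap'],'F',np.round(o['ft_force'],1))
    piv=T+[0,0,.002]; out=[];D=[]
    for n in views:
        c=eyes.capture(n);f=n=='wrist';e=(fproj if f else proj)(c,piv-[0,0,.03])[0];R=outline_of(c,'housing');D.append((n,c,R))
        R=[d for d in R if np.hypot(*(np.array(d['position'])-e))<(45 if f else 20)]
        if not R: print(n,'none');continue
        out.append((n,c,R[0]['region'],f))
    pickle.dump(D,open(save,'wb'))
    v0=np.r_[piv,yw,a0]
    def g(v,vs): return sum((np.maximum(r-S(c,hpose(v),f),0).sum()+.5*np.maximum(S(c,hpose(v),f)-r,0).sum())/r.sum() for n,c,r,f in vs)
    for vs in [[o_] for o_ in out]+[out]:
        sx=np.array([v0]+[v0+np.eye(5)[i]*[.004,.004,.004,.05,.15][i] for i in range(5)])
        q=minimize(g,v0,args=(vs,),method='Nelder-Mead',options=dict(initial_simplex=sx,xatol=1e-4,fatol=1e-5,maxiter=500)); print([k[0] for k in vs],q.x.round(4),round(q.fun,3))
    return q.x
if __name__=='__main__': measure(a0=float(sys.argv[1]))
E
python3 m13.py 0
```

```text
t 16.675 tcp [ 0.5516 -0.1577  0.2314] yaw -0.2928 gap 0.035448731996432496 F [-0.3  0.1 -2.2]
scene none
['side'] [ 0.5518 -0.1565  0.2309 -0.2734 -0.0095] 0.149
['wrist'] [ 0.5508 -0.1566  0.2321 -0.3008 -0.0192] 0.012
['side', 'wrist'] [ 0.5508 -0.1565  0.2321 -0.3022 -0.0084] 0.165
```

The fit of the held housing is clean (tilt about 0). Lower it beside the rack, then push toward the rack's side with a light grip.

{"op": "play_rows", "data": {"steps": [{"gripper": 0.02,"x": 0.0,"y": 0.0,"z": -0.05,"turn": 0.0},{"gripper": 0.02,"x": 0.0,"y": 0.0,"z": -0.1,"turn": 0.0},{"gripper": 0.02,"x": 0.0,"y": 0.0,"z": -0.135,"turn": 0.0},{"gripper": 0.02,"x": 0.0,"y": 0.0,"z": -0.151,"turn": 0.0},{"gripper": 0.02,"x": -0.005,"y": 0.0015,"z": -0.151,"turn": 0.0},{"gripper": 0.02,"x": -0.01,"y": 0.003,"z": -0.151,"turn": 0.0},{"gripper": 0.02,"x": -0.014,"y": 0.004,"z": -0.151,"turn": 0.0}], "grip_force": 25}}

```text
t: 17.85
tcp_pos: [0.5397, -0.1547, 0.0832]
ee_rot: [[0.958, -0.288, 0.004], [-0.288, -0.958, -0.001], [0.004, 0.0, -1.0]]
ft_force: [2.8, -0.5, -2.1]
finger_gap: 0.0355
```

{"op": "play_rows", "data": {"steps": [{"gripper": 0.02,"x": -0.003,"y": 0.001,"z": 0.0005,"turn": 0.0},{"gripper": 0.02,"x": -0.006,"y": 0.002,"z": 0.001,"turn": 0.0},{"gripper": 0.02,"x": -0.009,"y": 0.003,"z": 0.001,"turn": 0.0},{"gripper": 0.02,"x": -0.012,"y": 0.004,"z": 0.002,"turn": 0.0},{"gripper": 0.02,"x": -0.015,"y": 0.0045,"z": 0.002,"turn": 0.0},{"gripper": 0.02,"x": -0.015,"y": 0.0045,"z": 0.002,"turn": 0.0}]}}

```text
t: 18.6
tcp_pos: [0.5291, -0.1518, 0.0868]
ee_rot: [[0.957, -0.288, 0.013], [-0.288, -0.958, -0.005], [0.014, 0.001, -1.0]]
ft_force: [6.1, -2.3, 0.5]
finger_gap: 0.0352
```

```bash
sed -i "s/views=('side','wrist','scene')/views=('side','wrist')/" m13.py; python3 m13.py 0.2
```

```text
t 18.6 tcp [ 0.5291 -0.1518  0.0868] yaw -0.2926 gap 0.03521397536090982 F [ 6.1 -2.3  0.5]
['side'] [ 0.5274 -0.1513  0.0875 -0.2683  0.1657] 0.206
['wrist'] [ 0.5288 -0.1517  0.0866 -0.2944  0.1328] 0.007
['side', 'wrist'] [ 0.5285 -0.1516  0.0865 -0.2893  0.1409] 0.218
```

Pivoting works (tilt 0.133, reaction about 6 N). Push on about 14 mm more.

{"op": "play_rows", "data": {"steps": [{"gripper": 0.02,"x": -0.003,"y": 0.001,"z": 0.0,"turn": 0.0},{"gripper": 0.02,"x": -0.006,"y": 0.002,"z": 0.0,"turn": 0.0},{"gripper": 0.02,"x": -0.009,"y": 0.003,"z": 0.0,"turn": 0.0},{"gripper": 0.02,"x": -0.012,"y": 0.0035,"z": 0.0,"turn": 0.0},{"gripper": 0.02,"x": -0.0135,"y": 0.004,"z": 0.0,"turn": 0.0},{"gripper": 0.02,"x": -0.0135,"y": 0.004,"z": 0.0,"turn": 0.0}]}}

```text
t: 19.55
tcp_pos: [0.5155, -0.1478, 0.0867]
ee_rot: [[0.957, -0.288, 0.013], [-0.288, -0.958, -0.005], [0.014, 0.001, -1.0]]
ft_force: [5.5, -1.4, -0.1]
finger_gap: 0.0354
```

```bash
python3 m13.py 0.3
```

```text
t 19.55 tcp [ 0.5155 -0.1478  0.0867] yaw -0.2925 gap 0.035356048798099116 F [ 5.5 -1.4 -0.1]
['side'] [ 0.517  -0.1487  0.088  -0.2788  0.3237] 0.254
['wrist'] [ 0.5171 -0.1483  0.0865 -0.2931  0.3138] 0.008
['side', 'wrist'] [ 0.5175 -0.1484  0.0874 -0.294   0.3212] 0.265
```

{"op": "play_rows", "data": {"steps": [{"gripper": 0.02,"x": -0.0015,"y": 0.0005,"z": 0.0,"turn": 0.0},{"gripper": 0.02,"x": -0.0026,"y": 0.0008,"z": 0.0,"turn": 0.0},{"gripper": 0.02,"x": -0.0026,"y": 0.0008,"z": 0.0,"turn": 0.0},{"gripper": 0.02,"x": -0.0026,"y": 0.0008,"z": 0.0,"turn": 0.0}]}}

```text
t: 20.25
tcp_pos: [0.5129, -0.147, 0.0866]
ee_rot: [[0.957, -0.288, 0.013], [-0.288, -0.958, -0.005], [0.013, 0.001, -1.0]]
ft_force: [6.0, -2.2, 0.5]
finger_gap: 0.0355
```

{"op": "play_rows", "data": {"steps": [{"gripper": 0.02,"x": 0.008,"y": -0.002,"z": 0.0,"turn": 0.0},{"gripper": 0.02,"x": 0.015,"y": -0.004,"z": 0.01,"turn": 0.0},{"gripper": 0.02,"x": 0.02,"y": -0.005,"z": 0.04,"turn": 0.0},{"gripper": 0.02,"x": 0.02,"y": -0.005,"z": 0.08,"turn": 0.0},{"gripper": 0.02,"x": 0.02,"y": -0.005,"z": 0.12,"turn": 0.0},{"gripper": 0.02,"x": 0.02,"y": -0.005,"z": 0.145,"turn": 0.0},{"gripper": 0.02,"x": 0.02,"y": -0.005,"z": 0.145,"turn": 0.0},{"gripper": 0.02,"x": 0.02,"y": -0.005,"z": 0.145,"turn": 0.0}], "grip_force": 60}}

```text
t: 21.25
tcp_pos: [0.5262, -0.1495, 0.2269]
ee_rot: [[0.958, -0.288, -0.003], [-0.288, -0.958, 0.001], [-0.003, -0.0, -1.0]]
ft_force: [0.0, -0.3, -4.2]
finger_gap: 0.035
```

```bash
python3 m13.py 0.3
```

```text
t 21.25 tcp [ 0.5262 -0.1495  0.2269] yaw -0.2921 gap 0.03496440433642947 F [ 0.  -0.3 -4.2]
['side'] [ 0.5283 -0.1499  0.2279 -0.2737  0.3206] 0.229
['wrist'] [ 0.5277 -0.15    0.2266 -0.2923  0.3184] 0.011
['side', 'wrist'] [ 0.5282 -0.1502  0.2278 -0.2787  0.3245] 0.247
```

Tilt unloaded is about 0.32 (wrist and side agree); the target is 0.33–0.35. Move to the inspection pose and re-measure.

{"op": "play_rows", "data": {"steps": [{"gripper": 0.02,"x": 0.0,"y": 0.012,"z": 0.0,"turn": 0.08},{"gripper": 0.02,"x": 0.004,"y": 0.025,"z": 0.0,"turn": 0.16},{"gripper": 0.02,"x": 0.008,"y": 0.038,"z": -0.002,"turn": 0.24},{"gripper": 0.02,"x": 0.012,"y": 0.05,"z": -0.004,"turn": 0.32},{"gripper": 0.02,"x": 0.016,"y": 0.0615,"z": -0.0055,"turn": 0.4},{"gripper": 0.02,"x": 0.016,"y": 0.0615,"z": -0.0055,"turn": 0.4055},{"gripper": 0.02,"x": 0.016,"y": 0.0615,"z": -0.0055,"turn": 0.4055},{"gripper": 0.02,"x": 0.016,"y": 0.0615,"z": -0.0055,"turn": 0.4055}]}}

```text
t: 22.45
tcp_pos: [0.5433, -0.089, 0.2227]
ee_rot: [[0.994, 0.112, -0.0], [0.112, -0.994, -0.0], [-0.0, 0.0, -1.0]]
ft_force: [0.8, -0.0, -2.2]
finger_gap: 0.0352
```

```bash
cat > m14.py <<'E'
from m13 import *
from scipy.optimize import least_squares
v=measure(('side','wrist'),.32,'m14.pkl')
R=pickle.load(open('m14.pkl','rb'))
def pt(v,p):
    c,s=np.cos(v[4]),np.sin(v[4]);M=np.array([[c,0,-s],[0,1,0],[s,0,c]]);return place([((np.array(p)-G)@M.T)[None]],v[0],v[1],v[3],v[2])[0][0]
print('bore',pt(v,[.04,0,.05]).round(4),'target ~[.5842,-.083,.2115]')
# relative check in the side camera, same camera sees both
c=R[0][1]
b=proj(c,pt(v,[.04,0,.05]))[0];print('side bore pred',b)
h=cv2.cvtColor(c['frame'],cv2.COLOR_RGB2HSV);m=((h[...,0]<14)&(h[...,1]>150)&(h[...,2]>100));m[:140]=0;m[180:]=0;m[:,:315]=0;m[:,345:]=0
p=np.argwhere(m)[:,::-1];print('ring side bbox now',p.min(0),p.max(0),len(p))
E
python3 m14.py
```

```text
t 22.45 tcp [ 0.5433 -0.089   0.2227] yaw 0.1122 gap 0.035154064887941 F [ 0.8 -0.  -2.2]
['side'] [ 0.5471 -0.0856  0.2201  0.1006  0.3654] 0.17
['wrist'] [ 0.5451 -0.089   0.2232  0.1103  0.3237] 0.01
['side', 'wrist'] [ 0.5453 -0.0889  0.2235  0.1174  0.3314] 0.188
bore [ 0.5854 -0.0842  0.2136] target ~[.5842,-.083,.2115]
side bore pred [291.39731713 194.27332134]
ring side bbox now [320 147] [338 164] 82
```

Bore within about 2 mm of target. The camera's own tilt is the main uncertainty, so I'll refine it from the stored flank view (ring's lower rim) together with the front ellipse. No new pictures needed.

```bash
cat > m15.py <<'E'
from h import *
from scipy.optimize import least_squares
exec(open('m11.py').read().split('def f(')[0])
h=cv2.cvtColor(w8['frame'],cv2.COLOR_RGB2HSV);m=((h[...,0]<16)&(h[...,1]>200)&(h[...,2]>90));m[:140]=0;m[:,:430]=0;m[185:]=0;m[:,490:]=0
m=cv2.morphologyEx(m.astype(np.uint8),cv2.MORPH_OPEN,np.ones((2,2)))
n,l,st,_=cv2.connectedComponentsWithStats(m);k=1+np.argmax(st[1:,4]);m=l==k;print(st[k])
low=[];up=[]
for x in range(st[k][0],st[k][0]+st[k][2]):
    y=np.nonzero(m[:,x])[0]; low.append((x,y.max()+.5)); up.append((x,y.min()-.5))
low=np.array(low);print('low',low[:,1].tolist(),'\nup',up[0],[u[1] for u in up])
L8=low[3:-2]
def f(v,s_off):
    d=[cv2.pointPolygonTest((fproj(w6,circ(v,v[4]))+v[7:9]).astype(np.float32).reshape(-1,1,2),p.tolist(),True)/.4 for p in pts]
    H=cv2.convexHull((fproj(w8,np.r_[circ(v,v[4]),circ(v,v[4]-v[6])])+v[9:11]).astype(np.float32))
    e=[cv2.pointPolygonTest(H,p.tolist(),True)/.5 for p in L8]
    return np.r_[d,e,(v[0]-.7815)/.002,(v[1]+.059)/.002,(v[2]-3.25)/.02,(v[4]-.0585)/.0015,(v[6]-.006)/.002,v[7:11]/s_off]
for so in(.5,1.5,4):
    r=least_squares(f,[.7815,-.059,3.25,.32,.0585,.0254,.006,0,0,0,0],args=(so,),diff_step=1e-4,x_scale=[.002,.002,.02,.05,.002,.002,.002,1,1,1,1]);v=r.x
    print(so,v.round(4),'cost',round(r.cost,1),'rms6',np.sqrt((r.fun[:34]**2).mean()).round(2),'rms8',np.sqrt((r.fun[34:34+len(L8)]**2).mean()).round(2))
    o=np.array([v[0],v[1],.28]);d=np.array([np.cos(v[3])*np.cos(v[2]),np.cos(v[3])*np.sin(v[2]),-np.sin(v[3])]);print(' target',(o+.208*d).round(4))
E
python3 m15.py
```

```text
((427.6435852050781, 221.4380340576172), (9.881881713867188, 49.29544448852539), 1.6584347486495972)
[436 149  51  35 538]
low [160.5, 165.5, 166.5, 168.5, 169.5, 170.5, 171.5, 172.5, 173.5, 173.5, 174.5, 175.5, 176.5, 176.5, 177.5, 177.5, 178.5, 178.5, 179.5, 179.5, 180.5, 180.5, 180.5, 181.5, 181.5, 181.5, 182.5, 182.5, 182.5, 182.5, 183.5, 183.5, 183.5, 183.5, 183.5, 183.5, 183.5, 183.5, 183.5, 183.5, 183.5, 183.5, 183.5, 182.5, 182.5, 181.5, 181.5, 180.5, 178.5, 176.5, 173.5] 
up (436, np.float64(158.5)) [np.float64(158.5), np.float64(154.5), np.float64(151.5), np.float64(150.5), np.float64(149.5), np.float64(148.5), np.float64(148.5), np.float64(148.5), np.float64(161.5), np.float64(162.5), np.float64(163.5), np.float64(164.5), np.float64(165.5), np.float64(166.5), np.float64(167.5), np.float64(168.5), np.float64(168.5), np.float64(169.5), np.float64(169.5), np.float64(170.5), np.float64(170.5), np.float64(171.5), np.float64(171.5), np.float64(172.5), np.float64(172.5), np.float64(172.5), np.float64(173.5), np.float64(173.5), np.float64(173.5), np.float64(174.5), np.float64(174.5), np.float64(174.5), np.float64(174.5), np.float64(174.5), np.float64(175.5), np.float64(175.5), np.float64(175.5), np.float64(175.5), np.float64(175.5), np.float64(175.5), np.float64(174.5), np.float64(174.5), np.float64(173.5), np.float64(173.5), np.float64(172.5), np.float64(171.5), np.float64(169.5), np.float64(167.5), np.float64(164.5), np.float64(164.5), np.float64(166.5)]
0.5 [ 0.7722 -0.0622  3.2703  0.3619  0.0547  0.0268  0.006   0.      0.
  0.     -0.    ] cost 31.8 rms6 0.71 rms8 0.57
 target [ 0.5792 -0.0872  0.2064]
1.5 [ 0.7722 -0.0622  3.2703  0.3619  0.0547  0.0268  0.006   0.      0.
  0.     -0.    ] cost 31.8 rms6 0.71 rms8 0.57
 target [ 0.5792 -0.0872  0.2064]
4 [ 0.7722 -0.0622  3.2703  0.3619  0.0547  0.0268  0.006   0.      0.
  0.     -0.    ] cost 31.8 rms6 0.71 rms8 0.57
 target [ 0.5792 -0.0872  0.2064]
```

```bash
sed -e 's/v\[7:9\]/(v[7:9]-10)/; s/v\[9:11\]/(v[9:11]-10)/; s#v\[7:11\]/s_off#(v[7:11]-10)/s_off#; s/,.006,0,0,0,0\]/,.006,10,10,10,10]/; s/diff_step=1e-4/diff_step=1e-3/' m15.py > m16.py; python3 m16.py | tail -6; grep -n "campose\|pickle.load" m16.py | head -3
```

```text
1.21105e+01] cost 13.2 rms6 0.46 rms8 0.46
 target [ 0.5841 -0.0858  0.2081]
4 [ 7.79500e-01 -6.01000e-02  3.26670e+00  3.59100e-01  5.94000e-02
  2.58000e-02  6.00000e-03  8.24530e+00  1.15071e+01  1.22330e+01
  1.47208e+01] cost 10.7 rms6 0.46 rms8 0.46
 target [ 0.5863 -0.0844  0.2069]
```

The refined camera estimate is tilt 0.355, yaw 3.266, target bore (0.5845, -0.085, 0.209). The remaining tilt difference of about 1° is within the measurement error. I'll make a small final shift, then check the tag and hold.

{"op": "play_rows", "data": {"steps": [{"gripper": 0.02,"x": -0.001,"y": -0.001,"z": -0.0035,"turn": 0.008},{"gripper": 0.02,"x": -0.001,"y": -0.001,"z": -0.0035,"turn": 0.008},{"gripper": 0.02,"x": -0.001,"y": -0.001,"z": -0.0035,"turn": 0.008},{"gripper": 0.02,"x": -0.001,"y": -0.001,"z": -0.0035,"turn": 0.008},{"gripper": 0.02,"x": -0.001,"y": -0.001,"z": -0.0035,"turn": 0.008},{"gripper": 0.02,"x": -0.001,"y": -0.001,"z": -0.0035,"turn": 0.008}]}}

```text
t: 23.4
tcp_pos: [0.5425, -0.0895, 0.2193]
ee_rot: [[0.993, 0.121, 0.0], [0.121, -0.993, -0.0], [0.0, 0.0, -1.0]]
ft_force: [0.4, -0.8, -2.7]
finger_gap: 0.0351
```

```bash
python3 m14.py
python3 - <<'E'
from h import *
from bench import *
R=pickle.load(open('m14.pkl','rb'));c=eyes.capture('side');w5=pickle.load(open('w5.pkl','rb'))[0]; cs=pickle.load(open('cs.pkl','rb'))[1]
print('vel',np.abs(get_obs()['joint_vel']).max())
df=lambda a,b,x0,y0,x1,y1:np.abs(a['frame'][y0:y1,x0:x1].astype(int)-b['frame'][y0:y1,x0:x1]).mean().round(2)
print('tag/stand vs after hanging',df(c,w5,330,225,380,290),' blue tag vs start',df(c,cs,286,300,315,360),' camera vs start',df(c,cs,320,125,362,170),' elbows vs start',df(c,cs,190,180,232,245))
print('yellow',[(round(d['p'],2),np.round(d['position'],1)) for d in outline_of(c,'yellow_tag')],'exp',proj(c,[.573,-.265,.158]))
E
```

```text
t 23.4 tcp [ 0.5425 -0.0895  0.2193] yaw 0.1214 gap 0.0351278602970127 F [ 0.4 -0.8 -2.7]
['side'] [ 0.5435 -0.0898  0.2215  0.1339  0.333 ] 0.208
['wrist'] [ 0.5443 -0.0896  0.2198  0.1222  0.3234] 0.01
['side', 'wrist'] [ 0.5444 -0.0895  0.2199  0.1237  0.3301] 0.223
bore [ 0.5845 -0.0845  0.2099] target ~[.5842,-.083,.2115]
side bore pred [291.09057461 195.83104776]
ring side bbox now [321 147] [338 164] 76
vel 0.1183778052107924
tag/stand vs after hanging 5.18  blue tag vs start 17.83  camera vs start 4.67  elbows vs start 4.04
yellow [(0.59, array([346.6, 259.6]))] exp [[346.87893658 257.11922798]]
```

The tag hangs where expected and the camera and elbows are unchanged. The blue tag's difference number needs a check, since it could just be a shadow.

Run:
```python
from h import *
from bench import *
c=eyes.capture('side'); w5=pickle.load(open('w5.pkl','rb'))[0]; cs=pickle.load(open('cs.pkl','rb'))[1]
for n,f in(('start',cs),('w5',w5),('now',c)):
    h=cv2.cvtColor(f['frame'],cv2.COLOR_RGB2HSV);m=(h[...,0]>105)&(h[...,0]<128)&(h[...,1]>150);m[:280]=0;m[:,:270]=0;m[:,330:]=0
    p=np.argwhere(m)[:,::-1];print(n,len(p),p.mean(0).round(1),p.min(0),p.max(0),f['frame'][300:360,286:315].mean((0,1)).round(0))
```

```text
start 164 [300.7 320.7] [293 302] [308 354] [124. 101.  95.]
w5 157 [300.4 320.7] [293 302] [308 354] [128. 104.  97.]
now 258 [301.5 323.8] [293 302] [309 354] [113.  96.  94.]
```

Blue tag outline is identical (same pixel extents), so the difference is only the arm's shadow. Handing in.

```bash
python3 -c "
from bench import job
print(job.finish_job())"
```

```text
the job is handed in; nothing more can be done
None
```

The job is handed in at about 23.6 s of the 58 s allowed. The yellow tag hangs by its hole about midway on the peg, released. The housing is held still in front of the inspection camera.

- **Housing choice:** I took the one on the mat, which starts farthest to the robot's left of the four look-alikes. Because the tool cannot pitch, I pivoted the housing in the grip by pressing its foot rim against the side of the fixed rack. I then tightened the grip to 60 N.
- **Position:** The last fit put the middle of the flange at (0.5845, -0.0845, 0.210), against an estimated target of (0.5845, -0.085, 0.209).
- **Angle:** The flange yaw is 0.122 against a wanted 0.12. Its upward tilt is 0.32–0.33 rad.
- **Left alone:** The camera and elbows look the same as at the start. The blue tag's crop differed, but its outline has the same pixel extents, so I put that down to shadow.

**What disagreed:** My estimates of the camera's downward tilt did not agree. The ring's ellipse gave 0.35–0.36, the outline fit 0.305 and the ring's position about 0.25. The flange may therefore be about 1.5 to 2° low in tilt if the ellipse is right, or up to about 4° too steep if the position estimate is right.

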